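Set out mouldings to cool and stand the core plugs

TASK

Clear up after a moulding cycle: take every lilac panel out of the plywood carrier and, without letting it fall over, lean it on the cooling rack with its lower edge on the black rubber strip and its face flat against the rail, side by side, and stand both tapered core plugs upright, fully seated in the sockets of the plug stand. Only when all of that is in place, push the fan lever fully over to on; leave the bottle, brush and jar alone.

Things in the scene. Friction and masses are not known exactly. Their poses are not given: they have to be found in the camera images.
- rack: Fixed cooling rack: aluminium foot board 125 x 350 mm, 8 mm thick, and a steel rail on two blue posts. Origin: centre of the underside; z up, y along the rail. A panel with its lower edge centred on the strip and its back face on the rail (top towards -x of the rack) stands 20 deg (0.35 rad) off vertical, touches the rail about 115 mm up its length, and is held by friction alone.
- rack_strip (a point): Middle of the black rubber strip, 24 mm wide and 300 mm long, flush with the top of the foot board (at x = +30, z = 8 mm of the rack's frame); same axes as rack.
- rack_rail (a point): Middle of the rack's rail, on its axis (x = -21.5, z = 113 mm of the rack's frame); rail 16 mm in diameter; usable between the posts from y = -155 to +155 mm, room for four panels side by side; same axes as rack.
- carrier: Fixed plywood carrier in which the panels stand on edge: base 200 x 90 mm, 8 mm thick, with four slots across it (13 mm wide, walls 6 mm thick reaching 58 mm above the table) at x = -75, -25, 25, 75 mm of its frame. Origin: centre of the underside; z up, slots run along y.
- stand: Fixed plug stand: dark steel foot plate 70 x 200 mm, 8 mm thick, carrying two steel tapered sockets. Origin: centre of the underside; z up; the sockets are at y = -60 and +60 mm.
- fan_lever (a joint): Lever of the cooling fan on a grey block 70 x 50 x 25 mm: steel rod with a black ball (26 mm in diameter) centred 85 mm from the pivot. 0 rad: leaning about 29 deg to the block's -x side (off); swings towards +x to its stop at 1.0 rad (on). Starts between 0 and 0.2 and stays where it is left (light friction, about 1 N at the ball).
- fan_lever_tip (a point): Centre of the ball of the fan lever.
- fan_lever_pivot (a point): Pivot of the fan lever, 22 mm above the table, on the block's centre; x is the direction in which the lever is pushed to switch on, y the pivot's axis, z up.
- panel1_mid (a point): Moulded lilac panel 1 (all alike; two to four are present): a stiff frame with two windows, 64 mm wide, 180 mm tall, 10 mm thick, about 0.12 kg, closed over its top 50 mm. It starts upright in a carrier slot. This point is its centre, half-way up: z along its height (up at the start), y across its width, x through its thickness.
- panel1_foot (a point): Middle of the lower edge of panel 1 (90 mm below its centre along its own z); same axes.
- panel2_mid (a point): Moulded lilac panel 2 (all alike; two to four are present): a stiff frame with two windows, 64 mm wide, 180 mm tall, 10 mm thick, about 0.12 kg, closed over its top 50 mm. It starts upright in a carrier slot. This point is its centre, half-way up: z along its height (up at the start), y across its width, x through its thickness.
- panel2_foot (a point): Middle of the lower edge of panel 2 (90 mm below its centre along its own z); same axes.
- panel3_mid (a point): Moulded lilac panel 3 (all alike; two to four are present): a stiff frame with two windows, 64 mm wide, 180 mm tall, 10 mm thick, about 0.12 kg, closed over its top 50 mm. It starts upright in a carrier slot. This point is its centre, half-way up: z along its height (up at the start), y across its width, x through its thickness.
- panel3_foot (a point): Middle of the lower edge of panel 3 (90 mm below its centre along its own z); same axes.
- panel4_mid (a point): Moulded lilac panel 4 (all alike; two to four are present): a stiff frame with two windows, 64 mm wide, 180 mm tall, 10 mm thick, about 0.12 kg, closed over its top 50 mm. It starts upright in a carrier slot. This point is its centre, half-way up: z along its height (up at the start), y across its width, x through its thickness.
- panel4_foot (a point): Middle of the lower edge of panel 4 (90 mm below its centre along its own z); same axes.
- plug1_head (a point): Tapered core plug 1 (both alike), 0.25 kg: a square aluminium head 50 x 50 mm and 40 mm long, and a steel taper 60 mm long from 38 mm diameter at the head to 20 mm at the tip. Starts lying on a flat of its head, tip roughly to the robot's left. This point: centre of the head; z along the plug from tip to head (tip at z = -80 mm); x and y square to the flats.
- plug2_head (a point): Tapered core plug 2 (both alike), 0.25 kg: a square aluminium head 50 x 50 mm and 40 mm long, and a steel taper 60 mm long from 38 mm diameter at the head to 20 mm at the tip. Starts lying on a flat of its head, tip roughly to the robot's left. This point: centre of the head; z along the plug from tip to head (tip at z = -80 mm); x and y square to the flats.
- socket1 (a point): Tapered socket 1 of the plug stand, matching the plugs' taper: centre of its mouth, 63 mm above the table (z up); mouth 35 mm in diameter, 45 mm deep, outside 45 mm in diameter. A fully seated plug stands upright with its head's centre about 27 mm above this point. Either plug fits either socket.
- socket2 (a point): Tapered socket 2 of the plug stand, matching the plugs' taper: centre of its mouth, 63 mm above the table (z up); mouth 35 mm in diameter, 45 mm deep, outside 45 mm in diameter. A fully seated plug stands upright with its head's centre about 27 mm above this point. Either plug fits either socket.
- bottle: Bystander: white capped bottle, 60 mm in diameter, 170 mm tall; origin at the centre of its underside.
- brush: Bystander: hand brush 200 mm long lying on the table; origin at its centre.
- jar: Bystander: grey jar with black lid, 72 mm in diameter, 80 mm tall; origin at the centre of its underside.
Mind the look-alikes: they are no part of the job. What is shaped like the part that bears panel3_mid but red is not meant.

How it is judged (in metres and radians):
On the way, in this order (a step that is already met when the one before it is completed fails the run):
1. every panel leans on the rack and both plugs are seated (angle between panel1_mid's own z axis and vertical between 0.235 and 0.465 rad and x of panel1_foot in the frame of rack between 0.016 and 0.044 m and y of panel1_foot in the frame of rack between -0.155 and 0.155 m and z of each of panel1_foot, panel2_foot, panel3_foot, panel4_foot in the frame of rack below 0.02 m and angle between the y axis of each of panel1_mid, panel2_mid, panel3_mid, panel4_mid and the y axis of rack, either way round below 0.14 rad and linear speed of each of panel1, panel2, panel3, panel4, plug1, plug2 below 0.03 m/s and angle between panel2_mid's own z axis and vertical between 0.235 and 0.465 rad and x of panel2_foot in the frame of rack between 0.016 and 0.044 m and y of panel2_foot in the frame of rack between -0.155 and 0.155 m and angle between panel3_mid's own z axis and vertical between 0.235 and 0.465 rad and x of panel3_foot in the frame of rack between 0.016 and 0.044 m and y of panel3_foot in the frame of rack between -0.155 and 0.155 m and angle between panel4_mid's own z axis and vertical between 0.235 and 0.465 rad and x of panel4_foot in the frame of rack between 0.016 and 0.044 m and y of panel4_foot in the frame of rack between -0.155 and 0.155 m and angle between each of plug1_head, plug2_head's own z axis and vertical below 0.09 rad and ((horizontal distance between plug1_head and socket1 below 0.006 m and z of plug1_head in the frame of socket1 below 0.033 m) or (horizontal distance between plug1_head and socket2 below 0.006 m and z of plug1_head in the frame of socket2 below 0.033 m)) and ((horizontal distance between plug2_head and socket1 below 0.006 m and z of plug2_head in the frame of socket1 below 0.033 m) or (horizontal distance between plug2_head and socket2 below 0.006 m and z of plug2_head in the frame of socket2 below 0.033 m))), for 0.3 s.
2. then the fan lever is pushed to on (value of joint fan_lever above 0.85 rad), for 0.2 s.
At the end, for the whole second after the job is handed in: Panels lean 13.5 to 26.6 deg off vertical, lower edge within 14 mm of the strip's centre line, between the posts, parallel to the rail within 8 deg; plugs upright within 5 deg, within 6 mm of a socket's axis and of fully seated; lever beyond 0.85 rad; all at rest (all of step 1 and value of joint fan_lever above 0.85 rad); the robot touches nothing.
It fails at once if the bottle is disturbed (moved more than 40 mm) (distance of bottle from where it was at the start of the episode above 0.04 m).
It fails at once if the brush is disturbed (moved more than 40 mm) (distance of brush from where it was at the start of the episode above 0.04 m).
It fails at once if the jar is disturbed (moved more than 40 mm) (distance of jar from where it was at the start of the episode above 0.04 m).
It fails at once if a panel is laid flat or falls over (angle between any of panel1_mid, panel2_mid, panel3_mid, panel4_mid's own z axis and vertical above 1.1 rad).
Of panel1, panel2, panel3, panel4 only 2 to 4 are there at a start; the rules pass over those that are not, and their reading is None.
At some moment in a run one of plug1, plug2 may be knocked a few centimetres aside while the robot is not near it.
It also fails if it takes over 210 s, if anything falls off the work surface, if the arm or the gripper's body presses on something with over 40 N, if the wrist force passes 120 N, or if a joint passes its speed limit or range.

ROBOT

A 6-joint arm with a two-finger parallel gripper is mounted at the origin on the work surface. World frame = base frame: x ahead of the robot, y to its left, z up, the work surface at z = 0. Lengths are in m, angles in degrees, forces in N, time in s.
With the tool pointing down it reaches from about 0.4 to 0.825 m from the base axis. Payload 7 kg.
Tool frame: the origin (TCP) lies at the very end of the fingers, on their centre line; the grasp point (between the pads) lies 19 mm behind it; z points along the fingers, y is the direction in which the jaws open and shut (so a half turn about z gives the same grasp; the last joint's range is limited). The gripper opens to 88 mm and grips with 3 to 60 N. Pads are 19 mm wide; open, the fingers measure 130 mm over their backs; the gripper's body (78 mm by 193 mm) begins 47 mm behind the grasp point.
Start: joints at [-60.728, 20.546, 0.682, 0, -70.136, -16.507], TCP at [0.149, -0.658, 0.227] pointing down, gripper open.
Joint ranges: [-176.03, 176.03], [-82.01, 121.73], [-58.28, 71.71], [-173.87, 95.51], [-174.79, -0.11], [-173.66, 173.66]. Speed limits (degrees/s): [136.94, 136.94, 172.46, 180, 180, 180].

INTERFACE

Orientations are given as [roll, pitch, yaw] about the fixed x, y, z axes, in that order (R = Rz(yaw) Ry(pitch) Rx(roll)).
In Python, from plant import ctrl gives the robot as it stands.
- The arm moves only by the tool move_arm, never from a script. Its argument "increments" is a list of rows, each a list of 2 entries, a list of its own where there are three numbers: the shift along the world's x, y, z in mm, then the turn about the world's z in rad. A call has exactly 8 rows; each row shifts and turns the pose as measured when the row begins; what a row does not reach is not made up. A row lasts 1/10 s, in which the tool goes at most 50 mm and 8.59 degrees, less where a joint would pass 70% of its speed; a pose out of reach is approached as far as the arm can. A call with a gripper value outside its range is refused whole. "jaw" is the gripper command: -1 is shut, 1 is fully open, values between are in proportion, set as the call begins (left out, the last holds). The fingers move at their own pace and stop on an object; the grip force is fixed at half the most. Time passes only in rows, so rows that do not move let the fingers close, or fill a call up. It gives the time, the measured TCP pose, the force and the opening at its end, in the units of the state.
- ctrl.get_obs(): the state, without advancing time (a new reading comes with each control period).
- ctrl.snapshot(name): name is "scene" or "side" or "wrist"; returns a dict with "color" (400x640x3 uint8, red, green, blue), "fx", "fy", "cx", "cy" (pixels), "R" (3x3) and "t" (3): a world point X has camera coordinates R X + t. Camera axes: x right, y down, z forward; pixel columns grow to the right and rows downward; lengths in m; the calibration is good to about 2 mm. A picture is of the moment at which its call begins. There is no depth.
- ctrl.close_job(): hands the job in, once; it reports no verdict.
The state is a dict: "clock": time; "joint_pos": joint angles; "qvel": joint speeds; "tau": joint torques, N m; "tool_pos": TCP position; "orientation": TCP orientation; "force": force on the tool from outside, world axes, zero at the start; "moment": the same for the moment, N m; "opening": finger opening in m.
Only numpy, scipy, OpenCV 4.12 (cv2) and the standard library are available. Lean on these libraries where they do the work, as an engineer would, in place of code of your own. Each camera call takes 0.05 s, during which the arm holds its last target.

## Working session

There is one attempt and no reset: what is moved stays moved. The work goes in short steps, Python scripts to look and compute and a tool call to move; the robot and the scene stay as the last step left them, time stands still between calls to the robot, and variables do not carry over. Pictures are saved under pics/ and viewed, and the job is handed in when it is done.

Besides the shell and the picture viewer there is one more tool, called after "Call:" as name(argument=value, ...) on one line, values as JSON. move_arm: Moves the arm, as the interface text tells. Its arguments: {"type":"object","properties":{"increments":{"type":"array","items":{"type":"array"}},"jaw":{"type":"number"}},"required":["increments"]}

```bash
ls; mkdir -p pics
python3 - <<'E'
from plant import ctrl
import cv2,json
print(ctrl.get_obs())
for n in ["scene","side","wrist"]:
    s=ctrl.snapshot(n)
    cv2.imwrite(f"pics/{n}0.png",s["color"][:,:,::-1])
    print(n,s["fx"],s["fy"],s["cx"],s["cy"],s["R"],s["t"])
E
```

```text
pics
{'clock': 0.0, 'joint_pos': array([-6.07260194e+01,  2.05909392e+01,  6.35428019e-01, -2.04704110e-02,
       -7.01353548e+01, -1.65043585e+01]), 'qvel': array([ 0.05432914,  0.0469368 ,  0.03765844, -0.06152666,  0.03263648,
       -0.06719524]), 'tau': array([-2.35414765e-03, -5.82719207e+01,  2.93051201e+01,  6.99707866e+00,
        7.05183222e-03, -1.63949671e-04]), 'tool_pos': array([ 0.14904281, -0.65785416,  0.22563974]), 'orientation': array([ 1.79907411e+02, -7.36572702e-03, -1.67237343e+02]), 'force': array([ 0.25462557,  0.00525966, -0.39285294]), 'moment': array([-0.01407943,  0.02863046,  0.00351484]), 'opening': 0.0878568406344378}
scene 401.1335129618545 401.1335129618545 319.7497414800019 208.80164814291552 [[ 0.79818279  0.60221548 -0.01551589]
 [ 0.45330188 -0.61737612 -0.642934  ]
 [-0.39676395  0.50614548 -0.76576441]] [-0.43814861 -0.21337965  1.41940895]
side 396.0023511037065 396.0023511037065 320.1620412224429 199.85563804085066 [[-0.97152332 -0.23562579  0.02495832]
 [-0.13702278  0.47276381 -0.87047064]
 [ 0.19330594 -0.84910239 -0.49158717]] [0.55099508 0.18956884 1.00497061]
wrist 339.8540610420268 339.8540610420268 321.081902318578 200.23865835035843 [[-0.22150567  0.97515787  0.00153862]
 [ 0.92717233  0.21011644  0.31016537]
 [ 0.30213691  0.07012995 -0.95068137]] [ 0.67346276 -0.03847218  0.39187338]
```

```bash
cat > h.py <<'E'
from plant import ctrl
import cv2,numpy as np
def snap(n): return ctrl.snapshot(n)
def save(s,f,box=None,k=1):
    im=s["color"][:,:,::-1]
    if box: x0,y0,x1,y1=box; im=im[y0:y1,x0:x1]
    im=cv2.resize(im,None,fx=k,fy=k,interpolation=cv2.INTER_CUBIC)
    cv2.imwrite("pics/"+f,im); 
C={}
def cam(n):
    if n not in C:
        C[n]=dict(scene=(401.1335,401.1335,319.7497,208.8016,np.array([[0.79818279,0.60221548,-0.01551589],[0.45330188,-0.61737612,-0.642934],[-0.39676395,0.50614548,-0.76576441]]),np.array([-0.43814861,-0.21337965,1.41940895])),
        side=(396.00235,396.00235,320.16204,199.85564,np.array([[-0.97152332,-0.23562579,0.02495832],[-0.13702278,0.47276381,-0.87047064],[0.19330594,-0.84910239,-0.49158717]]),np.array([0.55099508,0.18956884,1.00497061])))[n]
    return C[n]
def setcam(n,s): C[n]=(s["fx"],s["fy"],s["cx"],s["cy"],np.array(s["R"]),np.array(s["t"]))
def onz(n,u,v,z):
    fx,fy,cx,cy,R,t=cam(n)
    d=R.T@np.array([(u-cx)/fx,(v-cy)/fy,1]); o=-R.T@t
    return o+d*(z-o[2])/d[2]
def proj(n,X):
    fx,fy,cx,cy,R,t=cam(n); c=R@np.array(X)+t
    return np.array([cx+fx*c[0]/c[2],cy+fy*c[1]/c[2]])
E
python3 - <<'E'
from h import *
s=snap("scene"); save(s,"s1.png",(180,120,340,240),5); save(s,"s2.png",(320,110,460,240),5);save(s,"s3.png",(190,210,340,340),5)
s=snap("side"); save(s,"d1.png",(180,140,400,290),3.6)
E
cat >> h.py <<'E'
def tri(us,ud):
    A=[];b=[]
    for n,(u,v) in (("scene",us),("side",ud)):
        fx,fy,cx,cy,R,t=cam(n)
        for a,k,f,c in ((u,0,fx,cx),(v,1,fy,cy)):
            A.append(f*R[k]-(a-c)*R[2]); b.append((a-c)*t[2]-f*t[k])
    X,res,_,_=np.linalg.lstsq(np.array(A),np.array(b),rcond=None)
    e=[np.round(proj("scene",X)-us,1),np.round(proj("side",X)-ud,1)]
    return X,e
s1=lambda x,y:(180+x/5,120+y/5)
s2=lambda x,y:(320+x/5,110+y/5)
s3=lambda x,y:(190+x/5,210+y/5)
d1=lambda x,y:(180+x/3.6,140+y/3.6)
E
python3 - <<'E'
from h import *
np.set_printoptions(precision=4,suppress=True)
S=lambda p,z:onz("scene",*p,z)[:2]; D=lambda p,z:onz("side",*p,z)[:2]
print("carrier sc",S(s1(512,460),.008),S(s3(738,160),.008),S(s2(163,557),.008))
print("carrier sd",D(d1(410,378),.008),D(d1(668,412),.008),D(d1(680,345),.008))
print("rack sc corner",S(s2(380,218),.008),"strip far end",S(s2(325,222),.008))
print("rack sd",[D(p,.008) for p in [(268,345),(326,352)]],"strip",[D(p,.008) for p in [(287,337),d1(478,398)]])
print("rail",tri(s2(295,45),(309,312)))
print("rail z121 sd",D((337.,213),.121),D((309,310),.121),"sc",S(s2(293,48),.121))
print("stand",[S(s3(*p),.008) for p in [(288,540),(388,622),(640,338)]])
print("sock",[S(s3(*p),.063) for p in [(380,467),(541,298)]], [D(d1(*p),.063) for p in [(527,113),(494,172)]])
print("A",[S(s3(*p),.05) for p in [(232,130),(285,92),(338,140),(287,182)]],S(s3(400,85),.035))
print("B",[S(s3(*p),.05) for p in [(45,328),(97,277),(162,320),(110,373)]],S(s3(218,245),.035))
print("ball",tri(s2(242,462),d1(353,273)))
# panel tops z=.188
print("panel top sc", [[S(p,.188) for p in q] for q in [(s1(524,250),s1(598,195)),(s1(688,315),s1(755,252)),(s1(770,350),s2(135,335))]])
print("panel top sd", [[D(d1(*p),.188) for p in q] for q in [((660,185),(665,145)),((517,165),(527,133)),((445,165),(460,128))]])
E
```

```text
carrier sc [ 0.4416 -0.0454] [ 0.6404 -0.0367] [0.6329 0.0504]
carrier sd [0.6275 0.055 ] [0.433  0.0445] [ 0.4359 -0.0442]
rack sc corner [0.5871 0.3835] strip far end [0.5588 0.3579]
rack sd [array([0.5792, 0.3887]), array([0.4645, 0.3757])] strip [array([0.5491, 0.36  ]), array([0.5717, 0.0654])]
rail (array([0.5011, 0.3863, 0.1146]), [array([-1.1, -0.3]), array([-2.1,  0.3])])
rail z121 sd [0.5158 0.0422] [0.4974 0.386 ] sc [0.5093 0.376 ]
stand [array([ 0.594 , -0.3573]), array([ 0.6622, -0.3591]), array([ 0.6654, -0.1619])]
sock [array([ 0.6281, -0.3173]), array([ 0.6311, -0.1983])] [array([ 0.6223, -0.3112]), array([ 0.6232, -0.1851])]
A [array([ 0.4205, -0.2106]), array([ 0.4258, -0.174 ]), array([ 0.4724, -0.1808]), array([ 0.4692, -0.2179])] [ 0.4656 -0.1244]
B [array([ 0.432 , -0.3579]), array([ 0.4308, -0.3208]), array([ 0.4771, -0.3187]), array([ 0.4782, -0.356 ])] [ 0.4587 -0.2636]
ball (array([0.6671, 0.0676, 0.1017]), [array([-0.5, -0.1]), array([-0.5,  0.1])])
panel top sc [[array([ 0.4612, -0.0344]), array([0.4663, 0.0225])], [array([ 0.5612, -0.0207]), array([0.562 , 0.0374])], [array([ 0.61  , -0.0156]), array([0.6105, 0.0423])]]
panel top sd [[array([0.4548, 0.033 ]), array([ 0.4601, -0.0288])], [array([0.5554, 0.0318]), array([ 0.5599, -0.0195])], [array([0.6034, 0.0459]), array([ 0.6088, -0.0136])]]
```

Call:
move_arm(increments=[[[25,40,5],0.146],[[25,40,5],0.146],[[25,40,5],0.146],[[25,40,5],0.146],[[25,40,5],0.146],[[25,40,5],0.146],[[25,40,5],0.146],[[25,40,5],0.146]])

```text
clock: 1.05
tool_pos: [0.3498, -0.3295, 0.2632]
orientation: [179.7, -0.1, -98.8]
force: [2.5, -0.0, 0.5]
opening: 0.0876
```

Run:
```python
from h import *
s=snap("wrist"); save(s,"w1.png"); setcam("wrist",s)
print(ctrl.get_obs()["tool_pos"],ctrl.get_obs()["orientation"]); o=-np.array(s["R"]).T@s["t"]; print(o, np.array(s["R"])[2])
for X in [(0.447,-0.196,.05),(0.4546,-0.338,.05),(.628,-.318,.063)]: print(proj("wrist",X))
```

```text
[ 0.35320262 -0.32545512  0.26426738] [ 1.79874803e+02 -5.77060570e-02 -9.80621695e+01]
[ 0.33751888 -0.41231277  0.42100953] [ 0.04240021  0.30570306 -0.95118235]
[259.23815432 284.32451502]
[226.24151931 175.65263299]
[ 76.67993765 218.59929696]
```

```bash
python3 - <<'E'
from h import *
s=snap("wrist"); save(s,"w2.png",(50,130,290,290),3.3)
E
python3 - <<'E'
from h import *
np.set_printoptions(precision=4,suppress=True)
s=snap("wrist"); setcam("wrist",s)
W=lambda x,y,z:onz("wrist",50+x/3.3,130+y/3.3,z)[:2]
c=np.array([W(*p,.05) for p in [(520,93),(662,68),(686,180),(551,200)]]); print(c,c.mean(0))
print("tip",W(670,330,.015))
print("sock",W(110,270,.063),"corners",W(85,135,.008),W(268,112,.008))
print(ctrl.get_obs()["clock"])
E
```

```text
[[ 0.4736 -0.3579]
 [ 0.4248 -0.3591]
 [ 0.4248 -0.3201]
 [ 0.4723 -0.3199]] [ 0.4489 -0.3392]
tip [ 0.4514 -0.2527]
sock [ 0.6216 -0.3211] corners [ 0.6546 -0.3605] [ 0.5837 -0.3589]
1.2
```

Call:
move_arm(increments=[[[25,-3.5,-10],0.035],[[25,-3.5,-10],0.035],[[25,-3.5,-20],0.035],[[25,-3.5,-30],0.035],[[0,0,-40],0],[[0,0,-40],0],[[0,0,-40],0],[[0,0,0],0]])

```text
clock: 2.0
tool_pos: [0.451, -0.3501, 0.068]
orientation: [180.0, -0.2, -91.3]
force: [-1.4, 0.2, -0.1]
opening: 0.0879
```

Call:
move_arm(increments=[[[0,5,-15],0.01],[[0,5,-15],0.01],[[0,2,-15],0],[[0,0,-10],0],[[0,0,-5],0],[[0,0,0],0],[[0,0,0],0],[[0,0,0],0]])

```text
clock: 2.8
tool_pos: [0.4538, -0.3454, 0.0151]
orientation: [-179.6, -0.5, -90.6]
force: [0.3, -0.3, -0.3]
opening: 0.0879
```

Run:
```python
from h import *
o=ctrl.get_obs(); print(o["tool_pos"],o["orientation"])
s=snap("wrist"); save(s,"w3.png")
```

```text
[ 0.45378867 -0.34544839  0.01509329] [-179.62406635   -0.53085515  -90.56008524]
```

Call:
move_arm(increments=[[[0,4,-6],0],[[0,2,-4],0],[[0,0,0],0],[[0,0,0],0],[[0,0,0],0],[[0,0,0],0],[[0,0,0],0],[[0,0,0],0]])

```text
clock: 3.65
tool_pos: [0.4544, -0.3388, 0.0051]
orientation: [-179.6, -0.6, -90.5]
force: [-0.3, -0.1, -0.2]
opening: 0.0879
```

Call:
move_arm(jaw=-1, increments=[[[0,0,0],0],[[0,0,0],0],[[0,0,0],0],[[0,0,0],0],[[0,0,0],0],[[0,0,0],0],[[0,0,0],0],[[0,0,0],0]])

```text
clock: 4.45
tool_pos: [0.4538, -0.3389, 0.0052]
orientation: [-179.6, -0.6, -90.5]
force: [0.1, 0.4, 0.9]
opening: 0.0503
```

Call:
move_arm(increments=[[[0,0,20],0],[[0,0,40],0],[[0,0,45],0],[[0,0,45],0],[[0,0,45],0],[[0,0,30],0],[[0,0,10],0],[[0,0,0],0]])

```text
clock: 5.25
tool_pos: [0.449, -0.3361, 0.2445]
orientation: [-180.0, -0.3, -90.6]
force: [0.3, 0.4, -2.7]
opening: 0.0503
```

Run:
```python
from h import *
o=ctrl.get_obs(); print(o["tool_pos"],o["orientation"],o["force"])
s=snap("scene"); save(s,"s4.png",(180,120,440,320),3)
s=snap("side"); save(s,"d4.png",(180,80,460,290),2.8)
```

```text
[ 0.4489506  -0.33607057  0.24450892] [-179.99045784   -0.27848608  -90.63962682] [ 0.32209185  0.42913621 -2.68048279]
```

Run:
```python
from h import *
np.set_printoptions(precision=4,suppress=True)
s4=lambda x,y,z:onz("scene",180+x/3,120+y/3,z)[:2]
d4=lambda x,y,z:onz("side",180+x/2.8,80+y/2.8,z)[:2]
print("rail scene",s4(590,15,.121),s4(468,142,.121)); print("rail side",d4(437,376,.121),d4(412,465,.121),d4(385,560,.121))
print("strip side",d4(372,478,.008),d4(350,530,.008),d4(337,587,.008)); print("strip scene",s4(615,104,.008),s4(560,168,.008),s4(505,235,.008))
print("bottle",s4(538,525,0)); print("redR",s4(575,432,0),s4(610,467,0)); print("redL",s4(262,252,0),s4(238,215,0)); print("red2 sd",d4(585,540,0),d4(606,555,0),d4(590,460,0),d4(640,468,0))
print("block side top corners z.025",[d4(*p,.025) for p in [(208,435),(245,415),(293,447),(250,468)]])
print("ball",tri((180+565/3,120+247/3),(180+274/2.8,80+381/2.8)))
print("plugA",[s4(*p,.05) for p in [(172,357),(213,330),(238,350),(200,378)]])
```

```text
rail scene [0.519  0.3484] [0.5266 0.1117]
rail side [0.5169 0.049 ] [0.5087 0.1876] [0.5021 0.3034]
strip side [0.5714 0.0661] [0.571  0.1456] [0.5617 0.2194]
strip scene [0.5595 0.3567] [0.5644 0.2337] [0.5712 0.1181]
bottle [ 0.7799 -0.1355]
redR [ 0.7551 -0.0366] [ 0.7999 -0.0491]
redL [ 0.3779 -0.044 ] [ 0.3224 -0.0202]
red2 sd [0.3664 0.0937] [0.3465 0.1093] [ 0.3724 -0.0312] [ 0.3233 -0.031 ]
block side top corners z.025 [array([0.7374, 0.0638]), array([0.7151, 0.0209]), array([0.6516, 0.0607]), array([0.6796, 0.1037])]
ball (array([0.6671, 0.0681, 0.1013]), [array([-0.3, -0.1]), array([-0.4,  0. ])])
plugA [array([ 0.4298, -0.2164]), array([ 0.4387, -0.1715]), array([ 0.4731, -0.1746]), array([ 0.4667, -0.2181])]
```

Run:
```python
from h import *
np.set_printoptions(precision=4,suppress=True)
s4=lambda x,y,z:onz("scene",180+x/3,120+y/3,z)[:2]
d4=lambda x,y,z:onz("side",180+x/2.8,80+y/2.8,z)[:2]
print("rail scene",s4(590,15,.113),s4(468,142,.113)); print("rail side",d4(437,376,.113),d4(412,465,.113),d4(385,560,.113))
s=snap("scene"); im=s["color"][:,:,::-1].copy(); save(s,"s5.png",(320,110,420,210),6)
s=snap("side"); save(s,"d5.png",(250,200,380,360),3.7)
```

```text
rail scene [0.5142 0.3575] [0.5219 0.1185]
rail side [0.5192 0.0361] [0.5109 0.1768] [0.5042 0.2944]
```

```bash
cat > fit.py <<'E'
from h import *
from scipy.optimize import least_squares
def T(p,X): 
    c,s=np.cos(p[2]),np.sin(p[2]); return np.array([p[0]+c*X[0]-s*X[1],p[1]+s*X[0]+c*X[1],X[2]])
def fit(p0,pts,lines=()):
    def f(p):
        r=[]
        for n,uv,X in pts: r+=list(proj(n,T(p,np.array(X)/1e3))-uv)
        for n,uv,A,B in lines:
            a=proj(n,T(p,np.array(A)/1e3));b=proj(n,T(p,np.array(B)/1e3)); d=(b-a)/np.linalg.norm(b-a); w=np.array(uv)-a; r.append(d[0]*w[1]-d[1]*w[0])
        return r
    s=least_squares(f,p0,loss="soft_l1"); return s.x,np.round(f(s.x),1)
E
python3 - <<'E'
from fit import *
np.set_printoptions(precision=4,suppress=True)
a=lambda x,y:(320+x/6,110+y/6); b=lambda x,y:(250+x/3.7,200+y/3.7)
sc=[("scene",a(455,260),(62.5,175,8)),("scene",a(408,270),(42,150,8)),("scene",a(372,258),(18,150,8))]
sd=[("side",b(*q),X) for q,X in [((62,535),(62.5,175,8)),((285,563),(-62.5,175,8)),((362,190),(-62.5,-175,8)),((192,170),(62.5,-175,8)),((220,185),(42,-150,8)),((247,187),(18,-150,8)),((110,502),(42,150,8)),((147,506),(18,150,8))]]
rl=[("side",b(*q),(-21.5,-150,113),(-21.5,150,113)) for q in [(312,60),(262,230),(215,395)]]
rs=[("scene",a(*q),(-21.5,-150,113),(-21.5,150,113)) for q in [(85,347),(200,215),(335,75)]]
p0=[.54,.21,.05]
for nm,P,L in (("all",sc+sd,rl+rs),("board",sc+sd,[]),("side",sd,rl),("scene",sc,rs)): x,r=fit(p0,P,L); print(nm,x,r)
E
```

```text
all [0.5341 0.209  0.0613] [ 0.4 -0.5 -0.5 -0.2 -0.7 -0.8 -1.6 -0.7  0.3  1.9  0.3 -3.   0.9 -3.3
 -1.2 -1.   0.3 -0.5 -1.2  0.   0.3  0.8 -0.4  0.1  0.2  0.1 -0.4  0.6]
board [0.5341 0.2089 0.0634] [ 0.3 -0.6 -0.6 -0.3 -0.8 -0.8 -1.5 -0.7  0.5  1.9  0.1 -3.   0.8 -3.3
 -1.3 -1.   0.2 -0.5 -1.1  0.1  0.4  0.8]
side [0.5338 0.2093 0.0628] [-1.5 -0.5  0.5  2.1  0.2 -2.9  0.8 -3.2 -1.2 -1.   0.3 -0.4 -1.1  0.2
  0.4  1.  -0.4  0.3  0.5]
scene [0.5345 0.2077 0.0526] [ 0.7 -0.  -0.2  0.2 -0.5 -0.3  0.2 -0.6  0.1]
```

Call:
move_arm(increments=[[[12,36,2],0.105],[[12,36,2],0.105],[[12,36,2],0.105],[[12,36,0],0.105],[[12,36,0],0.105],[[12,36,0],0.105],[[12,36,0],0.105],[[12,36,0],0.105]])

```text
clock: 6.25
tool_pos: [0.5384, -0.0402, 0.2315]
orientation: [178.4, 0.5, -41.2]
force: [-0.0, -0.7, -2.8]
opening: 0.0504
```

Call:
move_arm(increments=[[[12,36,0],0.105],[[12,36,0],0.105],[[12,36,0],0.105],[[12,36,0],0.105],[[12,36,0],0.105],[[12,36,0],0.105],[[12,36,0],0.105],[[0,0,0],0]])

```text
clock: 7.05
tool_pos: [0.6197, 0.2257, 0.2128]
orientation: [177.5, 1.7, 3.1]
force: [-0.3, -0.1, -3.4]
opening: 0.05
```

Call:
move_arm(increments=[[[0,1,-20],0],[[0,1,-35],0],[[0,1,-35],0],[[0,1,-30],0],[[0,0,-15],0],[[0,0,-5],0],[[0,0,0],0],[[0,0,0],0]])

```text
clock: 7.85
tool_pos: [0.6137, 0.2266, 0.054]
orientation: [176.8, 2.7, 3.0]
force: [-0.2, 0.3, -2.4]
opening: 0.0503
```

Run:
```python
from h import *
o=ctrl.get_obs(); print(o["tool_pos"],o["orientation"],o["force"])
s=snap("scene"); save(s,"s6.png",(300,90,460,220),4.5)
s=snap("side"); save(s,"d6.png",(200,100,400,300),2.9)
```

```text
[0.61373551 0.22660653 0.05398637] [176.82287033   2.7054579    2.96305625] [-0.18201221  0.266985   -2.41077296]
```

Call:
move_arm(increments=[[[-10,0,3],0],[[-12,0,3],0],[[-10,0,3],0],[[-4,0,3],0],[[0,0,2],0],[[0,0,2],0],[[0,0,2],0],[[0,0,0],0]])

```text
clock: 8.75
tool_pos: [0.5758, 0.2262, 0.0765]
orientation: [177.0, 2.4, 3.0]
force: [0.9, -0.4, -5.5]
opening: 0.0498
```

Run:
```python
from h import *
o=ctrl.get_obs(); print(o["tool_pos"],o["orientation"],o["force"])
s=snap("side"); save(s,"d7.png",(220,200,380,320),4.5)
```

```text
[0.57584774 0.2261786  0.07653472] [176.96498185   2.39619796   3.0053119 ] [ 0.91917464 -0.42459578 -5.51597895]
```

Call:
move_arm(increments=[[[1,0,9],0],[[1,0,9],0],[[0,0,9],0],[[-1,0,9],0],[[-3,0,8],0],[[-3,0,8],0],[[0,0,0],0],[[0,0,0],0]])

```text
clock: 9.6
tool_pos: [0.5704, 0.2275, 0.1335]
orientation: [177.1, 2.3, 3.0]
force: [2.0, -0.2, -8.4]
opening: 0.05
```

Run:
```python
from h import *
o=ctrl.get_obs(); print(o["tool_pos"],o["orientation"],o["force"])
s=snap("side"); save(s,"d8.png",(220,200,380,320),4.5)
```

```text
[0.57036556 0.22749198 0.13348355] [177.09022172   2.34485586   2.97504009] [ 2.01400676 -0.16450339 -8.40667966]
```

Call:
move_arm(increments=[[[-5,0,8],0],[[-6,0,7],0],[[-7,0,6],0],[[-8,0,5],0],[[-8,0,3],0],[[-8,0,1],0],[[0,0,0],0],[[0,0,0],0]])

```text
clock: 10.45
tool_pos: [0.5297, 0.2285, 0.1708]
orientation: [177.2, 1.8, 3.1]
force: [-1.0, -0.1, -2.4]
opening: 0.0502
```

Run:
```python
from h import *
o=ctrl.get_obs(); print(o["tool_pos"],o["orientation"],o["force"])
s=snap("side"); save(s,"d9.png",(220,180,380,300),4.5)
s=snap("scene"); save(s,"s9.png",(300,90,460,220),4.5)
```

```text
[0.52972769 0.22854987 0.1708165 ] [177.24161761   1.7723246    3.10046969] [-1.01775028 -0.10993406 -2.4484958 ]
```

Run:
```python
from h import *
s=snap("side"); save(s,"d10.png",(260,220,380,330),6.5)
print(proj("side",(.5297,.2285,.19)),proj("side",(.5112,.2285,.113)))
```

```text
[314.01911911 228.65230548] [321.70677389 259.7442572 ]
```

Call:
move_arm(increments=[[[0,0,12],0],[[20,0,4],0],[[25,0,0],0],[[22,0,0],0],[[6,0,-15],0],[[0,0,-25],0],[[0,0,-20],0],[[0,0,0],0]])

```text
clock: 11.4
tool_pos: [0.6066, 0.2276, 0.1272]
orientation: [177.2, 1.8, 3.0]
force: [-1.5, -1.0, -2.4]
opening: 0.05
```

Run:
```python
from h import *
o=ctrl.get_obs(); print(o["tool_pos"],o["orientation"],o["force"])
s=snap("side"); save(s,"d11.png",(240,190,380,310),5.5)
```

```text
[0.60660965 0.2276468  0.12715376] [177.15831557   1.82296847   3.00418187] [-1.51414793 -0.99687028 -2.36667171]
```

Call:
move_arm(increments=[[[-20,0,-1],0],[[-18,0,-1],0],[[-6,0,0],0],[[-6,0,8],0],[[-7,0,7],0],[[-8,0,6],0],[[-9,0,4],0],[[0,0,0],0]])

```text
clock: 12.25
tool_pos: [0.5368, 0.2303, 0.1607]
orientation: [177.4, 1.0, 3.1]
force: [-0.4, -0.5, -1.9]
opening: 0.0502
```

Run:
```python
from h import *
o=ctrl.get_obs(); print(o["tool_pos"],o["orientation"],o["force"])
s=snap("side"); save(s,"d12.png",(240,190,380,310),5.5)
```

```text
[0.53675181 0.23029581 0.16070244] [177.43757541   0.98856556   3.1244424 ] [-0.36925465 -0.53602797 -1.86714161]
```

Call:
move_arm(increments=[[[0,0,-6],0],[[-3,0,-6],0],[[-4,0,0],0],[[-4,0,0],0],[[-2,0,0],0],[[0,0,0],0],[[0,0,0],0],[[0,0,0],0]])

```text
clock: 13.1
tool_pos: [0.5306, 0.2308, 0.1479]
orientation: [177.4, 0.4, 3.2]
force: [2.3, 0.6, -1.9]
opening: 0.0494
```

Run:
```python
from h import *
o=ctrl.get_obs(); print(o["tool_pos"],o["orientation"],o["force"])
s=snap("side"); save(s,"d13.png",(240,190,380,310),5.5)
```

```text
[0.53062377 0.23083055 0.14788437] [177.41936873   0.39645267   3.20286886] [ 2.26044072  0.56025378 -1.89893165]
```

Call:
move_arm(increments=[[[2,0,40],0],[[2,0,45],0],[[2,0,45],0],[[8,-38,10],0],[[8,-42,4],0],[[8,-42,2],0],[[8,-42,0],0],[[8,-42,0],0]])

```text
clock: 13.95
tool_pos: [0.571, 0.0219, 0.295]
orientation: [177.3, 1.1, 3.7]
force: [0.8, 0.3, -3.0]
opening: 0.0501
```

Run:
```python
from h import *
o=ctrl.get_obs(); print(o["tool_pos"],o["orientation"],o["force"])
s=snap("side"); save(s,"d14.png",(220,60,400,260),3)
s=snap("scene"); save(s,"s14.png",(260,80,420,280),3)
```

```text
[0.57098167 0.02192906 0.29501308] [177.25762353   1.05720433   3.66533673] [ 0.82431545  0.34601166 -2.98180263]
```

Run:
```python
from h import *
P=np.array([.571,.022,.314])
for th in (90,85,80,75,70):
    t=np.radians(th); a=np.array([-np.cos(t),0,-np.sin(t)])
    print(th,[(np.round((proj("side",P+a*k)-[220,60])*3)) for k in (.02,.04,.08)])
```

```text
90 [array([299., 252.]), array([298., 275.]), array([297., 320.])]
85 [array([301., 252.]), array([302., 276.]), array([305., 321.])]
80 [array([303., 252.]), array([306., 276.]), array([313., 321.])]
75 [array([305., 252.]), array([310., 275.]), array([321., 320.])]
70 [array([307., 252.]), array([314., 274.]), array([329., 319.])]
```

```bash
python3 - <<'E'
from h import *
s=snap("side"); save(s,"d15.png",(290,160,350,220),10)
s=snap("scene"); save(s,"s15.png",(240,250,330,335),8)
E
python3 - <<'E'
from fit import *
np.set_printoptions(precision=4,suppress=True)
a=lambda x,y:(240+x/8,250+y/8); b=lambda x,y:(290+x/10,160+y/10)
sc=[("scene",a(*q),X) for q,X in [((208,428),(0,-60,63)),((464,155),(0,60,63)),((62,543),(-35,-100,8)),((225,672),(35,-100,8)),((625,218),(35,100,8))]]
sd=[("side",b(*q),X) for q,X in [((363,108),(0,-60,63)),((277,262),(0,60,63))]]
for P in (sc,sc+sd):
    x,r=fit([.63,-.26,0],P); print(x,r,T(x,np.array([0,-.06,.063])),T(x,np.array([0,.06,.063])))
E
```

```text
[ 0.6293 -0.2579 -0.0118] [-0.   0.2 -0.  -0.1 -0.5 -0.  -0.   0.4  0.7 -0.6] [ 0.6286 -0.3179  0.063 ] [ 0.63   -0.1979  0.063 ]
[ 0.6283 -0.2578 -0.0075] [-0.2  0.  -0.4 -0.4 -0.6 -0.1 -0.1  0.2  0.3 -0.9 -1.1 -0.4 -1.2 -0.4] [ 0.6279 -0.3178  0.063 ] [ 0.6288 -0.1978  0.063 ]
```

Call:
move_arm(increments=[[[9,-42,0],0],[[9,-42,0],0],[[9,-42,0],0],[[9,-42,0],0],[[9,-42,-10],0],[[9,-42,-20],0],[[9,-42,-30],0],[[8,-30,-30],0]])

```text
clock: 14.95
tool_pos: [0.6461, -0.296, 0.2062]
orientation: [177.4, 0.8, 4.7]
force: [1.2, 1.1, -2.3]
opening: 0.0498
```

Call:
move_arm(increments=[[[0,-8,-20],0],[[-2,-6,-20],0],[[-2,-3,-15],0],[[0,0,-5],0],[[0,0,0],0],[[0,0,0],0],[[0,0,0],0],[[0,0,0],0]])

```text
clock: 15.75
tool_pos: [0.6427, -0.3083, 0.1357]
orientation: [177.7, 1.5, 4.9]
force: [-0.4, 0.6, -2.7]
opening: 0.0497
```

Run:
```python
from h import *
o=ctrl.get_obs(); print(o["tool_pos"],o["orientation"],o["force"])
s=snap("side"); save(s,"d16.png",(270,100,370,220),5)
s=snap("scene"); save(s,"s16.png",(220,200,350,330),5)
s=snap("wrist"); save(s,"w16.png")
```

```text
[ 0.64269718 -0.30833966  0.13571244] [177.70844169   1.45632057   4.85642109] [-0.42447744  0.55203931 -2.66733364]
```

Run:
```python
from h import *
f=lambda X:np.round((proj("side",X)-[270,100])*5)
print("mouth",f((.628,-.318,.063)))
for x in (.62,.628,.636,.644):
  print(x,f((x,-.311,.0755)))
P=np.array([.643,-.308,.155])
for th in (90,85,80,75,70):
    t=np.radians(th); a=np.array([-np.cos(t),-.04,-np.sin(t)])
    print(th,[f(P+a*k) for k in (.02,.04,.08)])
```

```text
mouth [276. 352.]
0.62 [286. 341.]
0.628 [274. 339.]
0.636 [263. 338.]
0.644 [252. 337.]
90 [array([254., 257.]), array([254., 284.]), array([253., 337.])]
85 [array([257., 257.]), array([259., 285.]), array([263., 338.])]
80 [array([260., 257.]), array([264., 285.]), array([273., 338.])]
75 [array([262., 257.]), array([269., 284.]), array([283., 337.])]
70 [array([264., 257.]), array([274., 283.]), array([292., 336.])]
```

Call:
move_arm(increments=[[[-5,-4,0],0],[[-4,-3,0],0],[[0,0,-5],0],[[0,0,-8],0],[[0,0,-8],0],[[0,0,-5],0],[[0,0,0],0],[[0,0,0],0]])

```text
clock: 16.7
tool_pos: [0.631, -0.317, 0.1073]
orientation: [177.7, 1.6, 4.8]
force: [-0.5, 0.0, -1.3]
opening: 0.0499
```

Run:
```python
from h import *
o=ctrl.get_obs(); print(o["tool_pos"],o["orientation"],o["force"],o["moment"])
s=snap("side"); save(s,"d17.png",(290,140,350,200),10)
s=snap("scene"); save(s,"s17.png",(240,250,330,335),8)
```

```text
[ 0.63099177 -0.31698651  0.10729621] [177.72045574   1.57481099   4.76251321] [-0.51409998  0.04834002 -1.27481492] [ 0.07621835  0.4662047  -0.04920077]
```

Call:
move_arm(increments=[[[0,0,-5],0],[[-1,0,-5],0],[[-2,0,-5],0],[[-2,0,-4],0],[[-2,0,-4],0],[[0,0,0],0],[[0,0,0],0],[[0,0,0],0]])

```text
clock: 17.6
tool_pos: [0.6248, -0.3171, 0.0925]
orientation: [177.5, 1.3, 4.9]
force: [-2.7, 0.4, 1.6]
opening: 0.0499
```

Run:
```python
from h import *
o=ctrl.get_obs(); print(o["tool_pos"],o["orientation"],o["force"],o["moment"])
s=snap("side"); save(s,"d18.png",(290,140,350,200),10)
```

```text
[ 0.62480721 -0.31707871  0.09251164] [177.50763352   1.27025795   4.88619051] [-2.73333643  0.42968291  1.55264359] [ 0.35854524  0.99180891 -0.03957093]
```

Call:
move_arm(increments=[[[-3,0,-3],0],[[-3,0,-3],0],[[-2,0,-4],0],[[-1,0,-4],0],[[0,0,-5],0],[[0,0,-5],0],[[0,0,0],0],[[0,0,0],0]])

```text
clock: 18.45
tool_pos: [0.624, -0.3166, 0.0922]
orientation: [176.9, 0.0, 5.3]
force: [-1.7, 0.2, -0.5]
opening: 0.0501
```

Run:
```python
from h import *
o=ctrl.get_obs(); print(o["tool_pos"],o["orientation"],o["force"],o["moment"])
s=snap("side"); save(s,"d19.png",(290,140,350,200),10)
```

```text
[ 0.62400759 -0.31659958  0.09220505] [1.76897299e+02 2.06005005e-02 5.29851878e+00] [-1.66437811  0.23139883 -0.46955053] [ 0.14415752  0.82111449 -0.03142494]
```

Call:
move_arm(increments=[[[-10,0,0],0],[[-10,0,0],0],[[-10,0,-3],0],[[-10,0,-6],0],[[-6,0,-10],0],[[0,0,-10],0],[[0,0,0],0],[[0,0,0],0]])

```text
clock: 19.3
tool_pos: [0.6054, -0.3176, 0.0732]
orientation: [176.0, -3.0, 6.0]
force: [-3.2, 1.3, 7.2]
opening: 0.0498
```

Run:
```python
from h import *
o=ctrl.get_obs(); print(o["tool_pos"],o["orientation"],o["force"],o["moment"])
s=snap("side"); save(s,"d20.png",(290,140,350,200),10)
```

```text
[ 0.60543313 -0.31760337  0.07321306] [175.96911532  -3.03812916   6.00623892] [-3.16971848  1.29311121  7.1603485 ] [1.04312357 1.71178923 0.07326978]
```

Call:
move_arm(jaw=0.7, increments=[[[0,0,0],0],[[0,0,0],0],[[0,0,0],0],[[0,0,0],0],[[0,0,20],0],[[0,0,30],0],[[0,0,30],0],[[0,0,30],0]])

```text
clock: 20.15
tool_pos: [0.6023, -0.318, 0.1796]
orientation: [176.1, -2.5, 5.9]
force: [0.4, 0.3, 0.3]
opening: 0.0744
```

Run:
```python
from h import *
o=ctrl.get_obs(); print(o["tool_pos"],o["orientation"],o["force"],o["moment"])
s=snap("side"); save(s,"d21.png",(290,140,350,200),10)
s=snap("scene"); save(s,"s21.png",(220,200,350,330),5)
```

```text
[ 0.60225559 -0.31796991  0.17958957] [176.14946785  -2.49531106   5.88938379] [0.43679432 0.28250596 0.25186579] [0.0957998  0.23314158 0.00399012]
```

Run:
```python
from h import *
f=lambda X:np.round((proj("side",X)-[290,140])*10)
g=lambda X:np.round((proj("scene",X)-[220,200])*5)
print("front bottom corners",f((.605,-.293,.07)),f((.653,-.293,.07)),"front top",f((.605,-.293,.11)),f((.653,-.293,.11)),"back top",f((.605,-.343,.11)),f((.653,-.343,.11)))
print([g((.628+a,-.318+b,.11)) for a,b in ((-.025,-.025),(-.025,.025),(.025,.025),(.025,-.025))])
```

```text
front bottom corners [402. 324.] [264. 306.] front top [407. 215.] [267. 198.] back top [438. 158.] [302. 142.]
[array([140., 481.]), array([213., 404.]), array([293., 461.]), array([221., 541.])]
```

Run:
```python
from h import *
s=snap("scene"); save(s,"s22.png",(225,205,285,255),11)
s=snap("wrist"); save(s,"w22.png")
s=snap("side"); save(s,"d22.png",(320,160,420,260),6)
```

Call:
move_arm(increments=[[[-10,-5,5],-0.149],[[-10,-5,5],-0.149],[[-10,-5,5],-0.149],[[-10,-5,5],-0.149],[[-10,-5,5],-0.149],[[-10,-5,5],-0.149],[[-10,-5,5],-0.149],[[-10,-5,5],-0.149]])

```text
clock: 21.2
tool_pos: [0.5144, -0.3564, 0.2065]
orientation: [175.8, -1.5, -63.1]
force: [0.5, 0.4, 0.2]
opening: 0.0744
```

Run:
```python
from h import *
np.set_printoptions(precision=4,suppress=True)
s=snap("scene"); save(s,"s23.png",(205,205,285,265),10)
d=lambda x,y,z:onz("side",320+x/6,160+y/6,z)[:2]
print([d(*p,.05) for p in [(385,213),(297,203),(275,240),(360,255)]])
```

```text
[array([ 0.4141, -0.2179]), array([ 0.4601, -0.2158]), array([ 0.4659, -0.173 ]), array([ 0.422 , -0.1696])]
```

Call:
move_arm(jaw=1, increments=[[[-14,32,0],-0.125],[[-14,32,0],-0.125],[[-14,32,0],-0.125],[[-14,32,-10],-0.125],[[-12,32,-30],-0.125],[[0,0,-35],0],[[0,0,-35],0],[[0,0,0],0]])

```text
clock: 22.05
tool_pos: [0.4389, -0.1915, 0.0871]
orientation: [175.4, -1.4, -100.1]
force: [-0.2, -0.5, 0.7]
opening: 0.0876
```

Run:
```python
from h import *
o=ctrl.get_obs(); print(o["tool_pos"],o["orientation"])
s=snap("wrist"); save(s,"w24.png")
```

```text
[ 0.43888635 -0.19149871  0.08707876] [ 175.39024537   -1.35697419 -100.13829973]
```

Run:
```python
from h import *
s=snap("wrist"); setcam("wrist",s)
c=np.array([onz("wrist",*p,.05) for p in [(268,202),(347,200),(346,259),(271,261)]]); print(c,c.mean(0)); o=ctrl.get_obs(); print(o["tool_pos"],o["orientation"])
```

```text
[[ 0.46547783 -0.21681911  0.05      ]
 [ 0.41800726 -0.20845188  0.05      ]
 [ 0.42484526 -0.16906257  0.05      ]
 [ 0.4722885  -0.17803715  0.05      ]] [ 0.44515471 -0.19309268  0.05      ]
[ 0.44221666 -0.19237123  0.09097696] [ 175.74224404   -1.37988309 -100.12726415]
```

Call:
move_arm(increments=[[[2,0,-20],0],[[2,0,-25],0],[[0,0,-20],0],[[0,0,-12],0],[[0,0,-6],0],[[0,0,-2],0],[[0,0,0],0],[[0,0,0],0]])

```text
clock: 22.95
tool_pos: [0.4571, -0.1949, 0.0144]
orientation: [176.8, -1.4, -99.8]
force: [-0.6, -1.0, 0.5]
opening: 0.0877
```

Call:
move_arm(increments=[[[-5,1,-4],0],[[-4,1,-3],0],[[-1,0,-2],0],[[0,0,0],0],[[0,0,0],0],[[0,0,0],0],[[0,0,0],0],[[0,0,0],0]])

```text
clock: 23.75
tool_pos: [0.447, -0.1927, 0.0062]
orientation: [177.0, -1.3, -99.8]
force: [0.4, 0.4, 0.2]
opening: 0.0875
```

Call:
move_arm(jaw=-1, increments=[[[0,0,0],0],[[0,0,0],0],[[0,0,0],0],[[0,0,0],0],[[0,0,0],0],[[0,0,0],0],[[0,0,0],0],[[0,0,0],0]])

```text
clock: 24.55
tool_pos: [0.4463, -0.1927, 0.0062]
orientation: [176.9, -1.3, -99.8]
force: [-0.9, 0.2, 0.6]
opening: 0.0512
```

Call:
move_arm(increments=[[[0,0,30],0],[[0,-5,45],0],[[0,-5,45],0],[[0,-5,45],0],[[5,0,45],0.08],[[10,15,40],0.13],[[12,30,20],0.13],[[12,36,5],0.13]])

```text
clock: 25.35
tool_pos: [0.4798, -0.1274, 0.2894]
orientation: [176.5, -1.5, -72.5]
force: [0.7, -0.4, -2.7]
opening: 0.05
```

Call:
move_arm(increments=[[[12,36,0],0.13],[[12,38,0],0.13],[[12,38,0],0.13],[[12,38,0],0.13],[[12,38,0],0.13],[[12,38,0],0.13],[[12,38,0],0.13],[[12,38,0],0.13]])

```text
clock: 26.15
tool_pos: [0.5769, 0.1879, 0.289]
orientation: [176.8, -1.4, -10.4]
force: [0.6, -0.5, -2.0]
opening: 0.0496
```

Call:
move_arm(increments=[[[20,12,0],0.08],[[20,12,0],0.08],[[5,5,-20],0.07],[[0,0,-35],0],[[0,0,-40],0],[[0,0,-40],0],[[0,0,-40],0],[[0,0,-25],0]])

```text
clock: 26.95
tool_pos: [0.6243, 0.2262, 0.0799]
orientation: [177.0, -1.5, 4.0]
force: [0.2, -0.7, -2.9]
opening: 0.0496
```

Run:
```python
from h import *
o=ctrl.get_obs(); print(o["tool_pos"],o["orientation"],o["force"])
s=snap("side"); save(s,"d25.png",(220,200,380,320),4.5)
```

```text
[0.62425533 0.22623774 0.079927  ] [177.00642434  -1.50247922   3.96823104] [ 0.17946413 -0.65067002 -2.92823929]
```

Call:
move_arm(increments=[[[-5,0,-8],0],[[-12,0,-4],0],[[-14,0,0],0],[[-10,0,0],0],[[-5,0,0],0],[[0,0,4],0],[[0,0,9],0],[[1,0,9],0]])

```text
clock: 27.8
tool_pos: [0.5736, 0.2259, 0.0885]
orientation: [177.0, -1.3, 3.9]
force: [-2.8, 2.1, -11.5]
opening: 0.0495
```

Run:
```python
from h import *
o=ctrl.get_obs(); print(o["tool_pos"],o["orientation"],o["force"])
s=snap("side"); save(s,"d26.png",(220,200,380,320),4.5)
```

```text
[0.57359427 0.22593788 0.08845977] [176.96467319  -1.25916861   3.92617308] [ -2.80570544   2.06102804 -11.52879459]
```

Call:
move_arm(increments=[[[0,0,8],0],[[0,0,8],0],[[-2,0,7],0],[[-3,0,7],0],[[-4,0,6],0],[[-5,0,5],0],[[0,0,0],0],[[0,0,0],0]])

```text
clock: 28.65
tool_pos: [0.5614, 0.2263, 0.1354]
orientation: [177.1, -1.5, 3.9]
force: [2.1, -0.1, -8.4]
opening: 0.0496
```

Run:
```python
from h import *
o=ctrl.get_obs(); print(o["tool_pos"],o["orientation"],o["force"])
s=snap("side"); save(s,"d27.png",(220,200,380,320),4.5)
```

```text
[0.56142484 0.2262764  0.13537771] [177.05966404  -1.54271096   3.91625108] [ 2.08948475 -0.06254519 -8.38603908]
```

Call:
move_arm(increments=[[[-5,0,4],0],[[-6,0,3],0],[[-7,0,1],0],[[-7,0,0],0],[[-6,0,-2],0],[[-4,0,-2],0],[[0,0,0],0],[[0,0,0],0]])

```text
clock: 29.5
tool_pos: [0.5387, 0.2276, 0.1494]
orientation: [177.1, -3.0, 4.3]
force: [0.8, -0.7, -3.4]
opening: 0.0499
```

Run:
```python
from h import *
o=ctrl.get_obs(); print(o["tool_pos"],o["orientation"],o["force"])
s=snap("side"); save(s,"d28.png",(240,190,380,310),5.5)
```

```text
[0.53873865 0.227559   0.14944134] [177.11789434  -3.00387867   4.29302545] [ 0.76961273 -0.67861305 -3.43133538]
```

Call:
move_arm(increments=[[[-5,0,-2],0],[[-5,0,-2],0],[[-5,0,0],0],[[-5,0,0],0],[[-3,0,0],0],[[0,0,0],0],[[0,0,0],0],[[0,0,0],0]])

```text
clock: 30.35
tool_pos: [0.5249, 0.229, 0.151]
orientation: [177.2, -4.0, 4.6]
force: [3.1, -0.7, -3.9]
opening: 0.0499
```

Run:
```python
from h import *
o=ctrl.get_obs(); print(o["tool_pos"],o["orientation"],o["force"])
s=snap("side"); save(s,"d29.png",(240,190,380,310),5.5)
```

```text
[0.52493828 0.22904394 0.15104489] [177.15789032  -4.04322399   4.55180958] [ 3.09016534 -0.74603938 -3.9243789 ]
```

Call:
move_arm(increments=[[[3,0,40],0],[[3,0,45],0],[[3,0,45],0],[[10,-38,10],0],[[10,-42,2],0],[[10,-42,0],0],[[10,-42,0],0],[[10,-42,0],0]])

```text
clock: 31.2
tool_pos: [0.5789, 0.0207, 0.2972]
orientation: [177.1, -3.6, 5.1]
force: [1.0, -0.4, -2.0]
opening: 0.0501
```

Call:
move_arm(increments=[[[10,-42,0],0],[[10,-42,0],0],[[10,-42,0],0],[[10,-42,0],0],[[8,-40,-20],0],[[0,-10,-40],0],[[0,0,-40],0],[[0,0,0],0]])

```text
clock: 32.0
tool_pos: [0.6231, -0.2102, 0.1932]
orientation: [177.4, -3.2, 4.7]
force: [-1.7, 0.0, -2.6]
opening: 0.0498
```

Run:
```python
from h import *
o=ctrl.get_obs(); print(o["tool_pos"],o["orientation"],o["force"])
s=snap("side"); save(s,"d30.png",(270,100,370,220),5)
s=snap("scene"); save(s,"s30.png",(220,170,350,320),4)
P=o["tool_pos"]+np.array([-.001,.001,.019]); print(P)
for th in (95,90,85,80):
    t=np.radians(th); a=np.array([-np.cos(t),-.05,-np.sin(t)])
    print(th,[np.round((proj("side",P+a*k)-[270,100])*5) for k in (.02,.04,.08)])
```

```text
[ 0.62309169 -0.21016758  0.19320998] [177.37497069  -3.21155814   4.70831722] [-1.65967898  0.02212027 -2.55857438]
[ 0.62209169 -0.20916758  0.21220998]
95 [array([250., 233.]), array([246., 262.]), array([240., 320.])]
90 [array([252., 233.]), array([252., 263.]), array([251., 321.])]
85 [array([255., 234.]), array([257., 264.]), array([262., 322.])]
80 [array([258., 234.]), array([263., 264.]), array([273., 322.])]
```

Call:
move_arm(increments=[[[2,5,-10],0],[[2,5,-15],0],[[1,4,-15],0],[[0,1,-10],0],[[0,0,0],0],[[0,0,0],0],[[0,0,0],0],[[0,0,0],0]])

```text
clock: 32.9
tool_pos: [0.6381, -0.1907, 0.1568]
orientation: [177.0, -4.6, 5.2]
force: [-0.5, 0.4, -2.6]
opening: 0.0499
```

Run:
```python
from h import *
o=ctrl.get_obs(); print(o["tool_pos"],o["orientation"],o["force"])
s=snap("side"); save(s,"d31.png",(280,140,350,210),9)
s=snap("scene"); save(s,"s31.png",(260,210,340,290),8)
f=lambda X:np.round((proj("side",X)-[280,140])*9)
g=lambda X:np.round((proj("scene",X)-[260,210])*8)
print(f((.629,-.198,.063)),g((.629,-.198,.063)))
for x in (.62,.628,.636): print(x,f((x,-.2,.08)),g((x,-.2,.08)))
```

```text
[ 0.63806385 -0.19067191  0.15676412] [177.02725271  -4.55361993   5.22147396] [-0.54823899  0.40342514 -2.6064203 ]
[328. 412.] [301. 473.]
0.62 [355. 370.] [272. 434.]
0.628 [333. 367.] [291. 447.]
0.636 [311. 364.] [311. 460.]
```

Call:
move_arm(increments=[[[-6,-2,0],0],[[-6,-2,0],0],[[-5,-1,0],0],[[0,0,-8],0],[[0,0,-8],0],[[0,0,0],0],[[0,0,0],0],[[0,0,0],0]])

```text
clock: 33.8
tool_pos: [0.6188, -0.1968, 0.1393]
orientation: [177.0, -4.5, 5.2]
force: [-1.2, -0.8, -2.1]
opening: 0.0499
```

Run:
```python
from h import *
o=ctrl.get_obs(); print(o["tool_pos"],o["orientation"],o["force"])
s=snap("side"); save(s,"d32.png",(280,140,350,210),9)
```

```text
[ 0.61879916 -0.19678084  0.13931246] [177.03521955  -4.54363661   5.15301001] [-1.17376515 -0.77869334 -2.08205054]
```

Call:
move_arm(increments=[[[2,1,-5],0],[[1,1,-8],0],[[0,0,-8],0],[[0,0,-8],0],[[0,0,-6],0],[[0,0,-5],0],[[0,0,0],0],[[0,0,0],0]])

```text
clock: 34.65
tool_pos: [0.622, -0.1944, 0.0949]
orientation: [177.0, -4.5, 5.2]
force: [0.3, -0.0, -2.3]
opening: 0.0499
```

Run:
```python
from h import *
o=ctrl.get_obs(); print(o["tool_pos"],o["orientation"],o["force"])
s=snap("side"); save(s,"d33.png",(280,140,350,210),9)
```

```text
[ 0.62204907 -0.19444577  0.09490868] [177.03507028  -4.4823099    5.17185235] [ 0.26891024 -0.02492021 -2.28132561]
```

Call:
move_arm(increments=[[[0,0,-8],0],[[0,0,-8],0],[[-4,0,-8],0],[[-4,0,-8],0],[[-4,0,-8],0],[[0,0,-8],0],[[0,0,0],0],[[0,0,0],0]])

```text
clock: 35.5
tool_pos: [0.6138, -0.1974, 0.0705]
orientation: [176.5, -5.6, 5.4]
force: [-0.6, 1.0, -2.8]
opening: 0.0503
```

Run:
```python
from h import *
o=ctrl.get_obs(); print(o["tool_pos"],o["orientation"],o["force"])
s=snap("side"); save(s,"d34.png",(280,140,350,210),9)
```

```text
[ 0.61380878 -0.19743384  0.07048683] [176.49681502  -5.62380097   5.43098266] [-0.59933196  0.9745633  -2.77260065]
```

Call:
move_arm(jaw=0.7, increments=[[[0,0,0],0],[[0,0,0],0],[[0,0,0],0],[[0,0,0],0],[[0,0,20],0],[[0,0,30],0],[[0,0,40],0],[[0,0,40],0]])

```text
clock: 36.35
tool_pos: [0.6113, -0.1978, 0.1966]
orientation: [176.5, -4.9, 5.4]
force: [1.2, 0.6, 0.5]
opening: 0.0745
```

Call:
move_arm(jaw=1, increments=[[[-10,5,40],-0.1],[[-10,20,20],-0.1],[[-10,20,0],0],[[-10,20,0],0],[[-10,20,0],0],[[-10,20,0],0],[[0,0,0],0],[[0,0,0],0]])

```text
clock: 37.15
tool_pos: [0.553, -0.0903, 0.268]
orientation: [176.6, -5.8, -6.6]
force: [-0.3, 0.2, 0.3]
opening: 0.0875
```

Run:
```python
from h import *
o=ctrl.get_obs(); print(o["tool_pos"],o["orientation"],o["force"])
s=snap("side"); save(s,"d35.png",(280,140,350,210),9)
s=snap("scene"); save(s,"s35.png",(230,190,390,320),5)
```

```text
[ 0.55303363 -0.09032299  0.2680477 ] [176.6258356   -5.80849672  -6.5506948 ] [-0.33143389  0.19315348  0.31255028]
```

Call:
move_arm(increments=[[[12,20,-5],0.04],[[12,20,-5],0.04],[[12,20,-10],0.04],[[12,20,-10],0.04],[[10,20,-5],0],[[3,4,0],0],[[0,0,0],0],[[0,0,0],0]])

```text
clock: 38.05
tool_pos: [0.6192, 0.0196, 0.227]
orientation: [176.5, -5.5, 3.0]
force: [-0.4, -0.5, 0.4]
opening: 0.0877
```

Run:
```python
from h import *
o=ctrl.get_obs(); print(o["tool_pos"],o["orientation"],o["force"])
s=snap("wrist"); save(s,"w36.png"); setcam("wrist",s)
for X in [(.612,-.017,.188),(.612,.047,.188),(.562,-.025,.188),(.562,.039,.188)]: print(proj("wrist",X))
s=snap("side"); save(s,"d36.png",(250,120,400,280),4)
```

```text
[0.61921521 0.01959753 0.2269951 ] [176.51218447  -5.53894785   3.00324659] [-0.42123619 -0.54741925  0.35201784]
[374.79697159 248.82664498]
[274.45613773 246.47172672]
[380.49588169 319.12543111]
[285.27087401 318.27120664]
```

Call:
move_arm(increments=[[[-3,-3,0],0],[[-2,-2,-15],0],[[0,0,-20],0],[[0,0,-20],0],[[0,0,-15],0],[[0,0,-8],0],[[0,0,0],0],[[0,0,0],0]])

```text
clock: 38.95
tool_pos: [0.6129, 0.0094, 0.1527]
orientation: [176.7, -6.1, 2.7]
force: [1.0, 0.0, 0.6]
opening: 0.0874
```

Run:
```python
from h import *
o=ctrl.get_obs(); print(o["tool_pos"],o["orientation"],o["force"])
s=snap("wrist"); save(s,"w37.png"); setcam("wrist",s)
for X in [(.612,-.017,.188),(.612,.047,.188)]: print(proj("wrist",X))
```

```text
[0.61290953 0.00939342 0.15266637] [176.66148594  -6.07314314   2.66351434] [0.96359858 0.04465982 0.5658496 ]
[389.72375028 295.62165499]
[236.10803441 294.0861624 ]
```

Call:
move_arm(increments=[[[0,3,-3],0],[[0,2,-3],0],[[0,0,0],0],[[0,0,0],0],[[0,0,0],0],[[0,0,0],0],[[0,0,0],0],[[0,0,0],0]])

```text
clock: 39.8
tool_pos: [0.6143, 0.0155, 0.1488]
orientation: [176.7, -6.3, 2.7]
force: [-0.2, -0.1, -0.4]
opening: 0.0879
```

Call:
move_arm(jaw=-1, increments=[[[0,0,0],0],[[0,0,0],0],[[0,0,0],0],[[0,0,0],0],[[0,0,0],0],[[0,0,0],0],[[0,0,-8],0],[[0,0,-8],0]])

```text
clock: 40.6
tool_pos: [0.6252, 0.0166, 0.1465]
orientation: [176.7, -7.7, 3.1]
force: [-12.8, -4.2, 42.5]
opening: 0.0644
```

Call:
move_arm(increments=[[[-3,0,3],0],[[-2,0,3],0],[[0,0,10],0],[[0,0,30],0],[[0,0,40],0],[[0,0,40],0],[[0,0,30],0],[[0,0,0],0]])

```text
clock: 41.4
tool_pos: [0.6173, 0.0158, 0.3079]
orientation: [176.6, -7.4, 3.1]
force: [0.4, -0.1, -1.1]
opening: 0.0642
```

Run:
```python
from h import *
o=ctrl.get_obs(); print(o["tool_pos"],o["orientation"],o["force"])
s=snap("side"); save(s,"d38.png",(220,80,400,280),3.5)
s=snap("scene"); save(s,"s38.png",(270,80,430,240),4)
```

```text
[0.61731602 0.0158026  0.30790125] [176.61880447  -7.39275047   3.0784258 ] [ 0.35886112 -0.11755777 -1.12572022]
```

Run:
```python
from h import *
f=lambda X:np.round((proj("side",X)-[220,80])*3.5)
g=lambda X:np.round((proj("scene",X)-[270,80])*4)
P=np.array([.615,.017,.327])
for dx in (0,-.005,-.01,-.015):
  F=P+[dx,0,-.157]; print(dx,"foot +y end",f(F+[0,.032,0]),"-y end",f(F-[0,.032,0]),"top",f(P+[dx,.032,.023]), "sc foot",g(F+[0,.032,0]),g(F-[0,.032,0]),"top",g(P+[dx,.032,.023]))
```

```text
0 foot +y end [276. 392.] -y end [300. 354.] top [275. 151.] sc foot [318. 404.] [262. 462.] top [331. 188.]
-0.005 foot +y end [283. 393.] -y end [306. 355.] top [283. 152.] sc foot [312. 401.] [256. 458.] top [324. 185.]
-0.01 foot +y end [289. 394.] -y end [312. 356.] top [290. 153.] sc foot [306. 398.] [250. 455.] top [317. 182.]
-0.015 foot +y end [296. 395.] -y end [319. 357.] top [298. 153.] sc foot [300. 394.] [244. 451.] top [310. 179.]
```

Call:
move_arm(increments=[[[-5,38,0],0],[[-6,40,0],0],[[-6,40,0],0],[[-6,40,0],0],[[-6,40,0],0],[[-6,40,0],0],[[-6,40,0],0],[[-4,15,0],0]])

```text
clock: 42.3
tool_pos: [0.561, 0.3133, 0.2863]
orientation: [175.9, -5.7, 2.7]
force: [0.8, -0.0, -0.6]
opening: 0.0643
```

Run:
```python
from h import *
o=ctrl.get_obs(); print(o["tool_pos"],o["orientation"],o["force"])
```

```text
[0.56097372 0.31327994 0.28631369] [175.86566072  -5.67505608   2.71257676] [ 0.81284134 -0.00511463 -0.57083575]
```

Call:
move_arm(increments=[[[5,1,-20],0],[[5,1,-30],0],[[5,0,-30],0],[[2,0,-20],0],[[0,0,-10],0],[[0,0,0],0],[[0,0,0],0],[[0,0,0],0]])

```text
clock: 43.1
tool_pos: [0.5732, 0.3141, 0.1631]
orientation: [175.3, -4.9, 3.0]
force: [0.7, -0.2, -0.5]
opening: 0.0639
```

Run:
```python
from h import *
o=ctrl.get_obs(); print(o["tool_pos"],o["orientation"],o["force"])
s=snap("side"); save(s,"d39.png",(240,190,380,350),4)
s=snap("scene"); save(s,"s39.png",(330,80,430,200),5)
f=lambda X:np.round((proj("side",X)-[240,190])*4)
g=lambda X:np.round((proj("scene",X)-[330,80])*5)
for z in (.008,.03): print(f((.5578,.311,z)),g((.5578,.311,z)))
```

```text
[0.57318532 0.31408611 0.1630505 ] [175.25162281  -4.93344487   2.95689287] [ 0.72142857 -0.24342593 -0.52046812]
[201. 514.] [237. 410.]
[200. 484.] [241. 385.]
```

Run:
```python
from h import *
f=lambda X:np.round((proj("side",X)-[240,190])*4)
g=lambda X:np.round((proj("scene",X)-[330,80])*5)
for x in (.545,.55,.555,.56): print(x,f((x,.335,.022)),f((x,.275,.027)),g((x,.275,.027)),g((x,.335,.022)))
from fit import T
p=[.5341,.209,.0613]
for y in (.05,.1,.15): print(f(T(p,np.array([.03,y,.008]))),g(T(p,np.array([.03,y,.008]))))
```

```text
0.545 [210. 533.] [242. 446.] [195. 411.] [242. 367.]
0.55 [201. 531.] [234. 444.] [201. 414.] [248. 370.]
0.555 [192. 529.] [225. 442.] [208. 417.] [255. 373.]
0.56 [182. 528.] [216. 440.] [214. 420.] [261. 376.]
[222. 448.] [201. 454.]
[201. 514.] [237. 410.]
[177. 586.] [272. 368.]
```

Call:
move_arm(increments=[[[2,0,-4],0],[[1,0,-4],0],[[0,0,-4],0],[[0,0,-2],0],[[0,0,-2],0],[[0,0,0],0],[[0,0,0],0],[[0,0,0],0]])

```text
clock: 44.0
tool_pos: [0.5772, 0.3151, 0.1484]
orientation: [175.4, -5.1, 3.0]
force: [-0.0, -0.2, -1.4]
opening: 0.0642
```

Call:
move_arm(increments=[[[0,0,-2],0],[[0,0,-2],0],[[0,0,-2],0],[[0,0,0],0],[[0,0,0],0],[[0,0,0],0],[[0,0,0],0],[[0,0,0],0]])

```text
clock: 44.8
tool_pos: [0.5805, 0.3157, 0.1476]
orientation: [175.5, -5.6, 3.1]
force: [-0.1, -0.3, 0.1]
opening: 0.0646
```

Call:
move_arm(increments=[[[-4,0,0],0],[[-6,0,0],0],[[-6,0,0],0],[[-6,0,0],0],[[-6,0,-1],0],[[-5,0,-1],0],[[0,0,0],0],[[0,0,0],0]])

```text
clock: 45.6
tool_pos: [0.5459, 0.3172, 0.148]
orientation: [175.7, -5.9, 3.2]
force: [1.0, -0.1, 0.8]
opening: 0.0639
```

Run:
```python
from h import *
o=ctrl.get_obs(); print(o["tool_pos"],o["orientation"],o["force"])
s=snap("side"); save(s,"d40.png",(240,190,380,350),4)
s=snap("scene"); save(s,"s40.png",(330,80,430,200),5)
```

```text
[0.54586228 0.3172191  0.1480148 ] [175.69905332  -5.86811143   3.17125731] [ 0.97659754 -0.07941451  0.78298287]
```

Call:
move_arm(increments=[[[0,0,4],0],[[-5,0,3],0],[[-6,0,0],0],[[-5,0,0],0],[[-5,0,0],0],[[-5,0,-2],0],[[-4,0,-2],0],[[0,0,0],0]])

```text
clock: 46.5
tool_pos: [0.5181, 0.3164, 0.1535]
orientation: [175.6, -6.3, 3.2]
force: [0.5, -0.4, -1.6]
opening: 0.0637
```

Run:
```python
from h import *
o=ctrl.get_obs(); print(o["tool_pos"],o["orientation"],o["force"])
s=snap("side"); save(s,"d41.png",(240,190,380,350),4)
s=snap("scene"); save(s,"s41.png",(330,80,430,200),5)
```

```text
[0.51810286 0.31644626 0.15353625] [175.61383016  -6.29191957   3.23634995] [ 0.49325683 -0.3502795  -1.55829388]
```

Call:
move_arm(increments=[[[-4,0,0],0],[[-4,0,0],0],[[-4,0,-1],0],[[-4,0,-1],0],[[-2,0,-1],0],[[0,0,0],0],[[0,0,0],0],[[0,0,0],0]])

```text
clock: 47.4
tool_pos: [0.5053, 0.3161, 0.153]
orientation: [175.5, -6.8, 3.3]
force: [3.6, 0.4, -1.5]
opening: 0.0639
```

Run:
```python
from h import *
o=ctrl.get_obs(); print(o["tool_pos"],o["orientation"],o["force"])
s=snap("side"); save(s,"d42.png",(240,190,380,350),4)
s=snap("scene"); save(s,"s42.png",(330,80,430,200),5)
```

```text
[0.50532078 0.31608311 0.15299345] [175.54007151  -6.84640701   3.31776154] [ 3.5716858   0.41420244 -1.49788878]
```

Call:
move_arm(increments=[[[-4,0,0],0],[[-3,0,0],0],[[0,0,-3],0],[[0,0,-3],0],[[0,0,-3],0],[[0,0,0],0],[[0,0,0],0],[[0,0,0],0]])

```text
clock: 48.3
tool_pos: [0.5025, 0.3184, 0.1464]
orientation: [175.7, -7.3, 3.4]
force: [3.3, -1.5, 2.5]
opening: 0.0637
```

Run:
```python
from h import *
o=ctrl.get_obs(); print(o["tool_pos"],o["orientation"],o["force"])
s=snap("side"); save(s,"d43.png",(240,190,380,350),4)
s=snap("scene"); save(s,"s43.png",(330,80,430,200),5)
```

```text
[0.50249748 0.31838128 0.14643243] [175.73120662  -7.32148105   3.40642598] [ 3.2720531  -1.49972493  2.54937069]
```

Call:
move_arm(jaw=0.65, increments=[[[-2,0,0],0],[[0,0,0],0],[[0,0,0],0],[[0,0,0],0],[[0,0,0],0],[[0,0,0],0],[[0,0,0],0],[[0,0,0],0]])

```text
clock: 49.2
tool_pos: [0.4969, 0.3168, 0.1435]
orientation: [175.5, -6.9, 3.4]
force: [0.2, 0.2, -0.2]
opening: 0.0724
```

Run:
```python
from h import *
o=ctrl.get_obs(); print(o["tool_pos"],o["orientation"],o["force"],o["opening"])
s=snap("side"); save(s,"d44.png",(240,190,380,350),4)
s=snap("scene"); save(s,"s44.png",(330,80,430,200),5)
```

```text
[0.4968701  0.31679425 0.14352572] [175.54969312  -6.94972043   3.37509281] [ 0.18007997  0.22175522 -0.19116958] 0.07240257168384492
```

Call:
move_arm(jaw=0.9, increments=[[[0,0,0],0],[[0,0,0],0],[[0,0,8],0],[[0,0,15],0],[[0,0,25],0],[[0,0,30],0],[[0,0,40],0],[[0,0,30],0]])

```text
clock: 50.1
tool_pos: [0.4946, 0.3138, 0.2946]
orientation: [175.2, -6.6, 3.4]
force: [0.4, -0.1, 0.4]
opening: 0.0836
```

Run:
```python
from h import *
o=ctrl.get_obs(); print(o["tool_pos"],o["orientation"],o["force"],o["opening"])
s=snap("side"); save(s,"d45.png",(240,190,380,350),4)
s=snap("scene"); save(s,"s45.png",(330,80,430,200),5)
```

```text
[0.49462431 0.31383297 0.29456407] [175.17194235  -6.5985442    3.3984769 ] [ 0.3719378  -0.08707889  0.41461218] 0.08356924113965879
```

Run:
```python
from h import *
print(ctrl.get_obs()["joint_pos"])
```

```text
[ 56.93953524   8.05388594 -10.90516997   8.72000326 -70.86739532
  33.32172828]
```

Call:
move_arm(jaw=1, increments=[[[6,-15,0],-0.149],[[6,-20,0],-0.149],[[6,-20,0],-0.149],[[6,-20,0],-0.149],[[6,-20,0],-0.149],[[6,-20,0],-0.149],[[6,-20,0],-0.149],[[6,-20,0],-0.149]])

```text
clock: 51.0
tool_pos: [0.5431, 0.1568, 0.2997]
orientation: [175.6, -6.9, -65.6]
force: [0.1, -0.0, -0.5]
opening: 0.0881
```

Call:
move_arm(increments=[[[3,-20,0],-0.149],[[3,-20,0],-0.149],[[3,-20,0],-0.149],[[3,-20,0],-0.149],[[3,-20,0],-0.149],[[3,-20,0],-0.149],[[0,-20,0],-0.149],[[0,-10,0],-0.149]])

```text
clock: 51.8
tool_pos: [0.5606, -0.0002, 0.2988]
orientation: [175.4, -7.0, -134.4]
force: [0.3, -0.2, -0.3]
opening: 0.088
```

Call:
move_arm(increments=[[[0,0,0],-0.149],[[0,0,0],-0.149],[[0,0,0],-0.149],[[0,0,0],-0.149],[[0,0,0],-0.149],[[0,0,0],-0.149],[[0,0,0],0],[[0,0,0],0]])

```text
clock: 52.6
tool_pos: [0.5594, -0.0032, 0.2983]
orientation: [175.3, -7.2, 174.1]
force: [1.0, -0.6, 0.1]
opening: 0.088
```

Call:
move_arm(increments=[[[0,4,-15],0.05],[[0,4,-20],0.05],[[0,3,-20],0.047],[[0,0,-15],0],[[0,0,0],0],[[0,0,0],0],[[0,0,0],0],[[0,0,0],0]])

```text
clock: 53.4
tool_pos: [0.5602, 0.0089, 0.2284]
orientation: [175.3, -7.0, -175.6]
force: [-0.3, -0.7, -0.7]
opening: 0.0876
```

Run:
```python
from h import *
o=ctrl.get_obs(); print(o["tool_pos"],o["orientation"],o["force"])
s=snap("wrist"); save(s,"w46.png"); setcam("wrist",s)
for X in [(.562,-.025,.188),(.562,.039,.188)]: print(proj("wrist",X))
```

```text
[0.56021461 0.0088559  0.22835862] [ 175.32000646   -7.04614871 -175.60745948] [-0.25678064 -0.71733458 -0.73774053]
[260.7629813  238.42851472]
[361.28568001 242.43033858]
```

Call:
move_arm(increments=[[[0,1,-15],-0.015],[[0,1,-20],-0.015],[[0,0,-20],0],[[0,0,-15],0],[[0,0,-6],0],[[0,0,0],0],[[0,0,0],0],[[0,0,0],0]])

```text
clock: 54.25
tool_pos: [0.5637, 0.0107, 0.1566]
orientation: [175.2, -6.4, -177.3]
force: [-0.1, 0.2, 0.2]
opening: 0.0873
```

Run:
```python
from h import *
o=ctrl.get_obs(); print(o["tool_pos"],o["orientation"],o["force"])
s=snap("wrist"); save(s,"w47.png"); setcam("wrist",s)
for X in [(.562,-.022,.188),(.562,.042,.188)]: print(proj("wrist",X))
s=snap("side"); save(s,"d47.png",(270,120,370,260),5)
```

```text
[0.56371233 0.01072288 0.15661841] [ 175.24674035   -6.38297428 -177.32174623] [-0.13688664  0.24677109  0.1890479 ]
[247.88311591 285.22324567]
[397.10205878 285.02234978]
```

Run:
```python
from h import *
f=lambda X:np.round((proj("side",X)-[270,120])*5)
print("tip +y finger",f((.5637,.060,.157)),f((.5637,.048,.157)))
for x in (.55,.556,.562): print(x,"panel +y top",f((x,.042,.188)),f((x,.042,.157)))
```

```text
tip +y finger [237. 407.] [243. 396.]
0.55 panel +y top [274. 340.] [272. 394.]
0.556 panel +y top [262. 338.] [260. 392.]
0.562 panel +y top [250. 337.] [249. 391.]
```

Call:
move_arm(increments=[[[-4,0,-4],0],[[-4,0,-4],0],[[0,0,0],0],[[0,0,0],0],[[0,0,0],0],[[0,0,0],0],[[0,0,0],0],[[0,0,0],0]])

```text
clock: 55.15
tool_pos: [0.5553, 0.0109, 0.149]
orientation: [175.2, -6.3, -177.3]
force: [0.5, 0.3, 1.2]
opening: 0.0874
```

Run:
```python
from h import *
o=ctrl.get_obs(); print(o["tool_pos"],o["orientation"],o["force"])
s=snap("side"); save(s,"d48.png",(295,160,345,220),10)
f=lambda X:np.round((proj("side",X)-[295,160])*10)
p=o["tool_pos"]; print("tip",f(p+[0,.048,0]),f(p+[0,.06,0]))
for x in (.55,.556,.562): print(x,f((x,.042,.157)))
```

```text
[0.55532415 0.01087964 0.14897518] [ 175.2236666    -6.27648644 -177.3071037 ] [0.51965662 0.34564811 1.22415309]
tip [257. 445.] [246. 469.]
0.55 [294. 388.]
0.556 [271. 385.]
0.562 [248. 382.]
```

Call:
move_arm(jaw=-1, increments=[[[0,0,0],0],[[0,0,0],0],[[0,0,0],0],[[0,0,0],0],[[0,0,0],0],[[0,0,0],0],[[0,0,0],0],[[0,0,0],0]])

```text
clock: 56.0
tool_pos: [0.5554, 0.0106, 0.1491]
orientation: [175.3, -6.3, -177.3]
force: [-0.3, -0.1, -0.1]
opening: 0.0658
```

Call:
move_arm(increments=[[[0,0,10],0],[[0,0,20],0],[[0,0,35],0],[[0,0,40],0],[[0,0,40],0],[[0,0,10],0],[[0,0,0],0],[[0,0,0],0]])

```text
clock: 56.8
tool_pos: [0.5524, 0.0106, 0.3112]
orientation: [175.2, -6.5, -177.3]
force: [-0.7, -0.1, -1.2]
opening: 0.0657
```

Run:
```python
from h import *
o=ctrl.get_obs(); print(o["tool_pos"],o["orientation"],o["force"])
s=snap("side"); save(s,"d49.png",(250,80,380,280),3.5)
f=lambda X:np.round((proj("side",X)-[250,80])*3.5)
p=o["tool_pos"]+np.array([.002,-.0015,.019])
for dx in (0,-.01): print(f(p+[dx,.032,-.157]),f(p+[dx,.032,.023]))
```

```text
[0.55235184 0.0105752  0.31120143] [ 175.20889983   -6.45547606 -177.33954987] [-0.7426475  -0.13940088 -1.19222679]
[255. 395.] [263. 152.]
[269. 397.] [278. 153.]
```

Call:
move_arm(increments=[[[3,25,0],0],[[3,35,0],0],[[3,40,0],0],[[2,40,0],0],[[0,35,0],0],[[0,8,-10],0],[[0,0,-30],0],[[0,0,-35],0]])

```text
clock: 57.65
tool_pos: [0.5599, 0.1994, 0.2241]
orientation: [175.5, -7.2, -177.5]
force: [-0.3, 1.1, -1.3]
opening: 0.0657
```

Call:
move_arm(increments=[[[0,0,-35],0],[[0,0,-25],0],[[0,0,-10],0],[[0,0,0],0],[[0,0,0],0],[[0,0,0],0],[[0,0,0],0],[[0,0,0],0]])

```text
clock: 58.45
tool_pos: [0.5591, 0.1949, 0.1471]
orientation: [175.9, -7.5, -177.4]
force: [-0.2, 2.8, 2.1]
opening: 0.065
```

Run:
```python
from h import *
o=ctrl.get_obs(); print(o["tool_pos"],o["orientation"],o["force"])
s=snap("side"); save(s,"d50.png",(240,180,380,340),4)
s=snap("scene"); save(s,"s50.png",(310,80,430,200),5)
```

```text
[0.55909677 0.19486807 0.14706122] [ 175.87780004   -7.45859992 -177.4424271 ] [-0.15631768  2.84302733  2.12226372]
```

Call:
move_arm(increments=[[[0,-3,8],0],[[-8,0,0],0],[[-8,0,0],0],[[-8,0,0],0],[[-8,0,0],0],[[-6,0,0],0],[[-5,0,-1],0],[[-4,0,-1],0]])

```text
clock: 59.35
tool_pos: [0.5104, 0.189, 0.1538]
orientation: [176.1, -7.2, -177.4]
force: [7.2, -3.8, -0.6]
opening: 0.0642
```

Run:
```python
from h import *
o=ctrl.get_obs(); print(o["tool_pos"],o["orientation"],o["force"])
s=snap("side"); save(s,"d51.png",(240,180,380,340),4)
s=snap("scene"); save(s,"s51.png",(310,80,430,200),5)
```

```text
[0.51043985 0.18902727 0.15384762] [ 176.10679662   -7.19464457 -177.40372697] [ 7.20086844 -3.78992813 -0.59260739]
```

```bash
cat >> fit.py <<'E'
RK=[.5341,.209,.0613]
def rk(x,y,z): return T(RK,np.array([x,y,z])/1e3)
E
python3 - <<'E'
from fit import *
g=lambda X:np.round((proj("scene",X)-[310,80])*5)
f=lambda X:np.round((proj("side",X)-[240,180])*4)
for x in (0,10,20,30): print(x,[ (g(rk(x,y,13)),f(rk(x,y,13))) for y in (-50,20)])
E
```

```text
0 [(array([184., 524.]), array([307., 374.])), (array([239., 458.]), array([285., 452.]))]
10 [(array([198., 530.]), array([291., 372.])), (array([253., 464.]), array([268., 450.]))]
20 [(array([211., 536.]), array([275., 370.])), (array([266., 470.]), array([251., 447.]))]
30 [(array([225., 543.]), array([259., 367.])), (array([279., 476.]), array([234., 445.]))]
```

Call:
move_arm(increments=[[[-5,0,0],0],[[-4,0,0],0],[[-2,0,0],0],[[-2,0,-2],0],[[0,0,-3],0],[[0,0,-3],0],[[0,0,0],0],[[0,0,0],0]])

```text
clock: 60.25
tool_pos: [0.5063, 0.1912, 0.1504]
orientation: [175.9, -5.8, -177.2]
force: [4.1, -1.4, 1.4]
opening: 0.0636
```

Run:
```python
from h import *
o=ctrl.get_obs(); print(o["tool_pos"],o["orientation"],o["force"])
s=snap("side"); save(s,"d52.png",(240,180,380,340),4)
s=snap("scene"); save(s,"s52.png",(310,80,430,200),5)
```

```text
[0.50631949 0.19123315 0.15038547] [ 175.85060592   -5.84515363 -177.20379932] [ 4.10811282 -1.35489507  1.40017533]
```

Call:
move_arm(jaw=0.6, increments=[[[-3,0,0],0],[[0,0,0],0],[[0,0,0],0],[[0,0,0],0],[[0,0,0],0],[[0,0,0],0],[[0,0,0],0],[[0,0,0],0]])

```text
clock: 61.15
tool_pos: [0.4993, 0.1906, 0.1488]
orientation: [175.9, -6.3, -177.3]
force: [0.1, -0.3, 1.1]
opening: 0.0697
```

Run:
```python
from h import *
o=ctrl.get_obs(); print(o["tool_pos"],o["orientation"],o["force"],o["opening"])
s=snap("scene"); save(s,"s53.png",(310,80,430,200),5)
s=snap("wrist"); save(s,"w53.png")
```

```text
[0.49926141 0.1905765  0.14876711] [ 175.92072069   -6.29106345 -177.26425726] [ 0.06647738 -0.34153331  1.10622064] 0.06974220144055328
```

Call:
move_arm(jaw=0.72, increments=[[[0,0,0],0],[[0,0,0],0],[[0,0,5],0],[[0,0,10],0],[[0,0,20],0],[[0,0,30],0],[[0,0,40],0],[[0,0,40],0]])

```text
clock: 62.05
tool_pos: [0.496, 0.1884, 0.2963]
orientation: [176.2, -6.8, -177.3]
force: [0.9, 1.0, 0.4]
opening: 0.0755
```

Run:
```python
from h import *
o=ctrl.get_obs(); print(o["tool_pos"],o["orientation"],o["force"],o["opening"],o["joint_pos"])
s=snap("scene"); save(s,"s54.png",(310,80,430,200),5)
s=snap("side"); save(s,"d54.png",(240,180,380,340),4)
```

```text
[0.49596852 0.18844855 0.29630205] [ 176.22329729   -6.80766734 -177.33850757] [0.85213679 1.03028942 0.42819992] 0.07545953279442953 [  36.63444372    8.22883856   -4.28664554   -7.01873076  -81.09001983
 -122.89076274]
```

Call:
move_arm(jaw=1, increments=[[[-5,-25,0],0],[[-6,-35,0],0],[[-6,-35,0],0],[[-6,-35,-10],0],[[-6,-35,-20],0],[[-6,-20,-20],0],[[-3,0,-15],0],[[0,0,0],0]])

```text
clock: 62.95
tool_pos: [0.4596, -0.0017, 0.2443]
orientation: [175.8, -5.5, -177.2]
force: [-0.7, 0.5, 0.3]
opening: 0.0874
```

Run:
```python
from h import *
o=ctrl.get_obs(); print(o["tool_pos"],o["orientation"],o["force"])
s=snap("wrist"); save(s,"w55.png"); setcam("wrist",s)
for X in [(.459,-.032,.188),(.459,.032,.188)]: print(proj("wrist",X))
s=snap("side"); save(s,"d55.png",(300,120,400,260),5)
f=lambda X:np.round((proj("side",X)-[300,120])*5)
p=o["tool_pos"]; print(f(p+[0,.06,0]))
for x in (.45,.456,.462): print(f((x,.032,.188)))
```

```text
[ 0.45961098 -0.00173384  0.24426499] [ 175.75654706   -5.45485288 -177.15529055] [-0.68696524  0.49396624  0.30745644]
[269.01000826 226.93560136]
[362.97282929 228.77709099]
[308. 274.]
[327. 357.]
[315. 356.]
[303. 354.]
```

Call:
move_arm(increments=[[[-3,0,-15],0],[[-2,0,-20],0],[[-1,0,-20],0],[[0,0,-20],0],[[0,0,-10],0],[[0,0,-5],0],[[0,0,0],0],[[0,0,0],0]])

```text
clock: 63.85
tool_pos: [0.4631, 0.0036, 0.1633]
orientation: [175.7, -4.4, -176.7]
force: [-0.6, -0.2, 0.0]
opening: 0.0875
```

Run:
```python
from h import *
o=ctrl.get_obs(); print(o["tool_pos"],o["orientation"],o["force"])
s=snap("side"); save(s,"d56.png",(335,160,385,220),10)
s=snap("wrist"); save(s,"w56.png")
```

```text
[0.46310332 0.00355395 0.16325053] [ 175.67524662   -4.38010362 -176.65852752] [-0.60282466 -0.23149856  0.00821895]
```

Call:
move_arm(increments=[[[-4,-4,0],0],[[-4,-3,-5],0],[[-1,0,-5],0],[[0,0,-4],0],[[0,0,0],0],[[0,0,0],0],[[0,0,0],0],[[0,0,0],0]])

```text
clock: 64.75
tool_pos: [0.4535, -0.0043, 0.1491]
orientation: [175.6, -4.3, -176.7]
force: [-0.4, -0.2, -0.4]
opening: 0.0875
```

Run:
```python
from h import *
o=ctrl.get_obs(); print(o["tool_pos"],o["orientation"],o["force"])
s=snap("side"); save(s,"d57.png",(335,160,385,220),10)
s=snap("wrist"); save(s,"w57.png")
```

```text
[ 0.45351563 -0.00433305  0.14909979] [ 175.64797874   -4.2669343  -176.68713329] [-0.43489859 -0.21060958 -0.37477813]
```

Call:
move_arm(increments=[[[3,0,0],0],[[2,0,0],0],[[0,0,0],0],[[0,0,0],0],[[0,0,0],0],[[0,0,0],0],[[0,0,0],0],[[0,0,0],0]])

```text
clock: 65.65
tool_pos: [0.4592, -0.0042, 0.1492]
orientation: [175.6, -4.2, -176.7]
force: [0.4, 0.3, -0.4]
opening: 0.0878
```

Call:
move_arm(jaw=-1, increments=[[[0,0,0],0],[[0,0,0],0],[[0,0,0],0],[[0,0,0],0],[[0,0,0],0],[[0,0,0],0],[[0,0,0],0],[[0,0,0],0]])

```text
clock: 66.45
tool_pos: [0.4592, -0.0045, 0.1494]
orientation: [175.7, -4.2, -176.7]
force: [-0.1, 0.4, -0.3]
opening: 0.0656
```

Call:
move_arm(increments=[[[0,0,10],0],[[0,0,20],0],[[0,0,35],0],[[0,0,40],0],[[0,0,40],0],[[0,0,20],0],[[0,0,0],0],[[0,0,0],0]])

```text
clock: 67.25
tool_pos: [0.4559, -0.0049, 0.3235]
orientation: [175.6, -4.3, -176.7]
force: [-0.6, 0.1, -2.4]
opening: 0.0654
```

Run:
```python
from h import *
o=ctrl.get_obs(); print(o["tool_pos"],o["orientation"],o["force"])
s=snap("side"); save(s,"d58.png",(270,60,400,260),3.5)
f=lambda X:np.round((proj("side",X)-[270,60])*3.5)
p=o["tool_pos"]+np.array([.002,-.0015,.019])
for dx in (0,-.01): print(f(p+[dx,.032,-.157]),f(p+[dx,.032,.023]))
```

```text
[ 0.45592878 -0.00493824  0.32354802] [ 175.63241112   -4.34133001 -176.7163099 ] [-0.6449786   0.08921663 -2.41760741]
[324. 458.] [345. 211.]
[338. 459.] [361. 212.]
```

Call:
move_arm(increments=[[[20,15,0],0],[[25,20,0],0],[[25,20,0],0],[[25,25,0],0],[[22,20,0],0],[[0,4,-10],0],[[0,0,-30],0],[[0,0,-35],0]])

```text
clock: 68.1
tool_pos: [0.5741, 0.1026, 0.2386]
orientation: [175.8, -4.9, -176.8]
force: [0.9, 0.5, -2.3]
opening: 0.0657
```

Run:
```python
from h import *
o=ctrl.get_obs(); print(o["tool_pos"],o["orientation"],o["force"])
s=snap("side"); save(s,"d59.png",(240,130,380,290),4)
s=snap("scene"); save(s,"s59.png",(290,90,410,220),5)
```

```text
[0.5741477  0.10261188 0.23861766] [ 175.78037971   -4.89007989 -176.78296803] [ 0.86523221  0.48598326 -2.31406684]
```

Call:
move_arm(increments=[[[0,0,-25],0],[[0,0,-25],0],[[0,0,-15],0],[[0,0,-5],0],[[0,0,0],0],[[0,0,0],0],[[0,0,0],0],[[0,0,0],0]])

```text
clock: 69.0
tool_pos: [0.5721, 0.1, 0.1695]
orientation: [176.0, -5.2, -176.8]
force: [0.4, -0.0, -1.3]
opening: 0.0653
```

Call:
move_arm(increments=[[[-6,0,-5],0],[[-9,0,-5],0],[[-9,0,-3],0],[[-9,0,0],0],[[-8,0,0],0],[[-7,0,0],0],[[-5,0,0],0],[[-3,0,0],0]])

```text
clock: 69.8
tool_pos: [0.5156, 0.0999, 0.1586]
orientation: [176.0, -4.6, -176.7]
force: [7.9, -1.8, -4.1]
opening: 0.0637
```

Run:
```python
from fit import *
o=ctrl.get_obs(); print(o["tool_pos"],o["orientation"],o["force"])
s=snap("side"); save(s,"d60.png",(260,160,380,280),5)
s=snap("scene"); save(s,"s60.png",(290,90,410,220),5)
g=lambda X:np.round((proj("scene",X)-[290,90])*5)
f=lambda X:np.round((proj("side",X)-[260,160])*5)
for x in (0,10,20,30): print(x,[ (g(rk(x,y,13)),f(rk(x,y,13))) for y in (-136,-72)])
```

```text
[0.51556939 0.0998614  0.158598  ] [ 175.99788481   -4.58062087 -176.72517886] [ 7.89197826 -1.81758424 -4.06500929]
0 [(array([212., 560.]), array([314., 463.])), (array([266., 495.]), array([292., 539.]))]
10 [(array([226., 566.]), array([296., 460.])), (array([280., 502.]), array([273., 537.]))]
20 [(array([240., 573.]), array([277., 458.])), (array([293., 508.]), array([253., 534.]))]
30 [(array([253., 580.]), array([258., 456.])), (array([307., 514.]), array([233., 531.]))]
```

Call:
move_arm(increments=[[[-5,0,0],0],[[-4,0,-2],0],[[-2,0,-3],0],[[-2,0,-3],0],[[0,0,-3],0],[[0,0,-3],0],[[0,0,0],0],[[0,0,0],0]])

```text
clock: 70.7
tool_pos: [0.5134, 0.1024, 0.1522]
orientation: [175.8, -3.0, -176.5]
force: [3.7, -0.2, 2.1]
opening: 0.0639
```

Run:
```python
from fit import *
o=ctrl.get_obs(); print(o["tool_pos"],o["orientation"],o["force"])
s=snap("side"); save(s,"d61.png",(260,160,380,280),5)
s=snap("scene"); save(s,"s61.png",(290,90,410,220),5)
```

```text
[0.51338456 0.10237232 0.15224786] [ 175.7896253    -2.99545828 -176.48868003] [ 3.68117418 -0.18899525  2.07037986]
```

Call:
move_arm(jaw=0.58, increments=[[[-3,0,0],0],[[0,0,0],0],[[0,0,0],0],[[0,0,0],0],[[0,0,0],0],[[0,0,0],0],[[0,0,0],0],[[0,0,0],0]])

```text
clock: 71.6
tool_pos: [0.5051, 0.1016, 0.1497]
orientation: [175.8, -3.6, -176.6]
force: [0.5, 0.7, 0.5]
opening: 0.069
```

Run:
```python
from fit import *
o=ctrl.get_obs(); print(o["tool_pos"],o["orientation"],o["force"],o["opening"])
s=snap("wrist"); save(s,"w62.png")
s=snap("scene"); save(s,"s62.png",(290,90,410,220),5)
```

```text
[0.50508032 0.10158968 0.14969429] [ 175.84465307   -3.61714243 -176.5849027 ] [0.47680049 0.6868657  0.45241291] 0.06903055203067138
```

Call:
move_arm(jaw=0.7, increments=[[[0,0,0],0],[[0,0,0],0],[[0,0,5],0],[[0,0,10],0],[[0,0,20],0],[[0,0,30],0],[[0,0,40],0],[[0,0,40],0]])

```text
clock: 72.5
tool_pos: [0.5014, 0.0998, 0.2974]
orientation: [176.1, -4.2, -176.6]
force: [1.7, 1.4, 0.1]
opening: 0.0747
```

Call:
move_arm(jaw=-1, increments=[[[10,-25,10],0],[[15,-35,0],0],[[15,-35,0],0],[[15,-35,0],0],[[15,-35,0],0],[[15,-35,0],0],[[0,0,0],0],[[0,0,0],0]])

```text
clock: 73.3
tool_pos: [0.5911, -0.1082, 0.3246]
orientation: [175.9, -3.0, -176.4]
force: [0.5, -0.4, 0.8]
opening: 0.0162
```

Run:
```python
from fit import *
o=ctrl.get_obs(); print(o["tool_pos"],o["orientation"],o["force"],o["opening"])
s=snap("side"); save(s,"d63.png",(240,140,380,340),4)
save(s,"d63b.png",(280,140,350,210),9)
s=snap("scene"); save(s,"s63.png",(290,90,410,220),5); save(s,"s63b.png",(220,200,350,330),5)
```

```text
[ 0.59110279 -0.10821413  0.32459732] [ 175.91539882   -2.97188022 -176.43130905] [ 0.50174574 -0.35209417  0.77232835] 0.01615010340728674
```

```bash
python3 - <<'E'
from fit import *
s=snap("scene"); save(s,"s64.png",(318,140,368,212),9); save(s,"s64b.png",(336,105,396,195),7.5)
E
python3 - <<'E'
from fit import *
from scipy.spatial.transform import Rotation as Ro
np.set_printoptions(precision=3,suppress=True)
a=lambda x,y:(318+x/9,140+y/9); b=lambda x,y:(336+x/7.5,105+y/7.5)
D={"P1":[a(205,590),a(325,478),a(185,50),a(62,160)],"P2":[b(140,620),b(228,520),b(142,182),b(52,262)],"P3":[b(280,475),b(362,380),b(275,45),b(190,125)]}
L=np.array([[5,-32,-90],[5,32,-90],[5,32,90],[5,-32,90]])/1e3
for k,uv in D.items():
    def pos(p):
        R=Ro.from_euler("xyz",[p[3],-p[2],p[4]]).as_matrix()
        foot=np.array([p[0],p[1],.009]); return [foot+R@(l+[0,0,.09]) for l in L]
    def f(p): 
        r=[]
        for X,u in zip(pos(p),uv): r+=list(proj("scene",T(RK,X))-u)
        return r+[p[3]*30,p[4]*30]
    s=least_squares(f,[.03,0,.35,0,0]); p=s.x; print(k,"foot x,y mm",p[:2]*1e3,"tilt,roll,yaw deg",np.degrees(p[2:]),"res",np.round(s.fun[:8],1))
E
```

```text
P1 foot x,y mm [  28.19  -100.741] tilt,roll,yaw deg [18.979  0.524 -1.6  ] res [ 1.   0.6 -1.2  0.1 -0.5 -0.6  0.6 -0. ]
P2 foot x,y mm [ 23.038 -10.793] tilt,roll,yaw deg [15.892  1.111 -0.854] res [ 0.7 -0.2 -0.9  0.9 -0.2 -1.1  0.3  0.4]
P3 foot x,y mm [31.013 98.179] tilt,roll,yaw deg [18.27   1.842 -0.787] res [ 0.8 -0.1 -0.9  1.  -0.5 -0.8  0.5 -0.1]
```

Run:
```python
from fit import *
b=lambda X:np.round((proj("scene",X)-[336,105])*7.5)
print([ (x,b(rk(x+4.7,-43,8)),b(rk(x+4.7,21,8))) for x in (16,23,30)])
print("strip edges",[ (b(rk(18,y,8)),b(rk(42,y,8))) for y in (-50,30,50)])
f=lambda X:np.round((proj("side",X)-[280,140])*9); g=lambda X:np.round((proj("scene",X)-[220,200])*5)
for s,(x,y) in {"1":(.628,-.318),"2":(.629,-.198)}.items():
    print(s,"top scene",[g((x+a,y+c,.11)) for a,c in ((-.025,-.025),(-.025,.025),(.025,.025),(.025,-.025))],"side front top/bot",f((x-.025,y+.025,.11)),f((x-.025,y+.025,.07)))
```

```text
[(16, array([131., 616.]), array([206., 525.])), (23, array([145., 622.]), array([220., 531.])), (30, array([160., 629.]), array([234., 538.]))]
strip edges [(array([117., 623.]), array([167., 646.])), (array([211., 510.]), array([259., 532.])), (array([233., 483.]), array([281., 504.]))]
1 top scene [array([140., 481.]), array([213., 404.]), array([293., 461.]), array([221., 541.])] side front top/bot [462. 194.] [457. 292.]
2 top scene [array([311., 304.]), array([376., 236.]), array([454., 286.]), array([390., 357.])] side front top/bot [384. 331.] [381. 435.]
```

Run:
```python
from fit import *
f=lambda X:np.round((proj("side",X)-[280,140])*9)
SP=[.6293,-.2579,-.0118]
for n,c in dict(FR=(-35,100,8),FL=(35,100,8),BR=(-35,-100,8)).items(): print(n,f(T(SP,np.array(c)/1e3)))
for h in (90,95):
  for y in (60,-60): print(h,y,"FL top,FR top,FL bot,FR bot,BL top, BR top",[f(T(SP,np.array(c)/1e3)) for c in ((25,y+25,h+20),(-25,y+25,h+20),(25,y+25,h-20),(-25,y+25,h-20),(25,y-25,h+20),(-25,y-25,h+20))])
s=snap("side"); save(s,"d65.png",(300,145,345,215),11)
```

```text
FR [389. 614.]
FL [198. 585.]
BR [510. 369.]
90 60 FL top,FR top,FL bot,FR bot,BL top, BR top [array([239., 312.]), array([380., 331.]), array([238., 415.]), array([377., 435.]), array([278., 253.]), array([414., 271.])]
90 -60 FL top,FR top,FL bot,FR bot,BL top, BR top [array([328., 178.]), array([459., 194.]), array([326., 275.]), array([455., 292.]), array([361., 127.]), array([488., 143.])]
95 60 FL top,FR top,FL bot,FR bot,BL top, BR top [array([239., 299.]), array([380., 318.]), array([238., 403.]), array([377., 422.]), array([278., 241.]), array([415., 258.])]
95 -60 FL top,FR top,FL bot,FR bot,BL top, BR top [array([328., 165.]), array([459., 182.]), array([326., 263.]), array([455., 280.]), array([362., 115.]), array([489., 131.])]
```

```bash
python3 - <<'E'
from fit import *
s=snap("side"); save(s,"d66.png",(250,205,290,255),12)
s=snap("scene"); save(s,"s66.png",(350,190,400,250),11)
E
python3 - <<'E'
from h import *
import numpy as np
from plant import ctrl
o=ctrl.get_obs(); print(o['clock'],o['tool_pos'],o['orientation'],o['opening'])
try:
  for nm,p in dict(left=(52,415),fr=(315,490),right=(415,390),bl=(175,305)).items():
    print(nm,onz("side",250+p[0]/12,205+p[1]/12,0.025))
  for nm,p in dict(left=(105,385),far=(210,310)).items():
    print(nm,onz("scene",350+p[0]/11,190+p[1]/11,0.025))
  print(onz("side",250+255/12,205+350/12,0.025),onz("scene",350+240/11,190+350/11,0.025))
  print(onz("side",250+337/12,205+130/12,0.1),onz("scene",350+203/11,190+135/11,0.1))
except Exception as e: print(repr(e)); print(open('h.py').read())
E
```

```text
73.6 [ 0.59087164 -0.10634951  0.32454075] [ 175.90502951   -2.94488757 -176.25190565] 0.0003643998950845507
left [0.72984912 0.08233808 0.025     ]
fr [0.66405121 0.09336099 0.025     ]
right [0.65486631 0.05117336 0.025     ]
bl [0.71902618 0.03353467 0.025     ]
left [0.66330856 0.03968019 0.025     ]
far [0.67187608 0.0772382  0.025     ]
[0.69498819 0.04589076 0.025     ] [0.68551687 0.0704971  0.025     ]
[0.66678192 0.06431195 0.1       ] [0.66759237 0.06975874 0.1       ]
```

Call:
move_arm(increments=[[[4,23,0],-0.1],[[4,23,0],-0.1],[[4,23,0],-0.1],[[4,23,0],0],[[4,23,0],0],[[4,23,0],0],[[4,23,0],0],[[4,23,0],0]])

```text
clock: 74.4
tool_pos: [0.6208, 0.0877, 0.3275]
orientation: [175.8, -2.8, 166.1]
force: [0.2, 0.6, 0.2]
opening: 0.0005
```

Call:
move_arm(increments=[[[0,0,0],0],[[0,0,0],0],[[0,0,-20],0],[[0,0,-25],0],[[0,0,-25],0],[[0,0,-25],0],[[0,0,0],0],[[0,0,0],0]])

```text
clock: 75.2
tool_pos: [0.6194, 0.0901, 0.2333]
orientation: [175.7, -2.5, 166.5]
force: [0.5, 0.3, 0.7]
opening: 0.0003
```

Run:
```python
from h import *
import cv2
from plant import ctrl
for n in("scene","side"):
    s=snap(n); cv2.imwrite(f"pics/k70{n}.png",cv2.cvtColor(s["color"] if isinstance(s,dict) else s,cv2.COLOR_RGB2BGR))
```

```text
(no output)
```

View pics/k70scene.png

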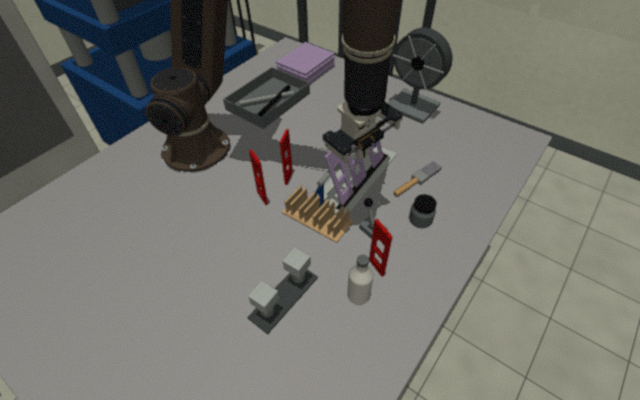

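View pics/k70side.png

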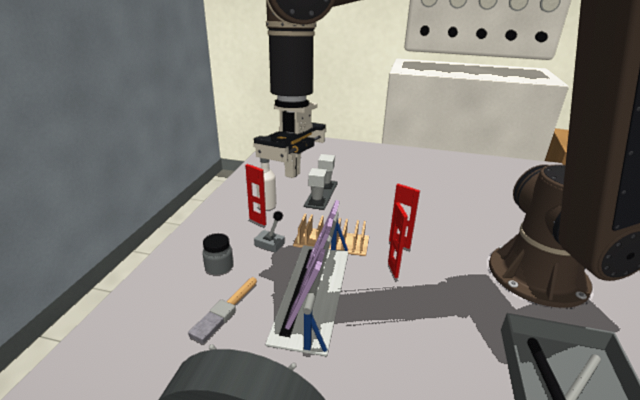

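The scene view shows the gripper at (360,135), clear of the leaning panels (355,170), with the lever ball at (368,202). The side view shows the ball at (278,216), the plugs seated at (322,170) and the path free.

Call:
move_arm(increments=[[[1,-5,0],0],[[1,-5,0],0],[[1,-5,-20],0],[[0,0,-25],0],[[0,0,-25],0],[[0,0,-25],0],[[0,0,0],0],[[0,0,0],0]])

```text
clock: 76.1
tool_pos: [0.6277, 0.0726, 0.1453]
orientation: [175.3, -1.7, 166.5]
force: [0.4, 0.8, 0.8]
opening: 0.0006
```

Call:
move_arm(increments=[[[0,0,-10],0],[[0,0,-10],0],[[0,0,-10],0],[[0,0,-8],0],[[0,0,-4],0],[[0,0,0],0],[[0,0,0],0],[[0,0,0],0]])

```text
clock: 76.9
tool_pos: [0.6298, 0.073, 0.104]
orientation: [175.1, -1.4, 166.5]
force: [0.2, -0.5, 0.6]
opening: 0.0004
```

Run:
```python
from h import *
import cv2
s=snap("scene")["color"][120:270,300:440]; d=snap("side")["color"][120:290,190:380]
for n,i in(("s",s),("d",d)): cv2.imwrite(f"pics/{n}71.png",cv2.cvtColor(cv2.resize(i,None,fx=4,fy=4,interpolation=2)[:600,:800],cv2.COLOR_RGB2BGR))
```

```text
(no output)
```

View pics/s71.png

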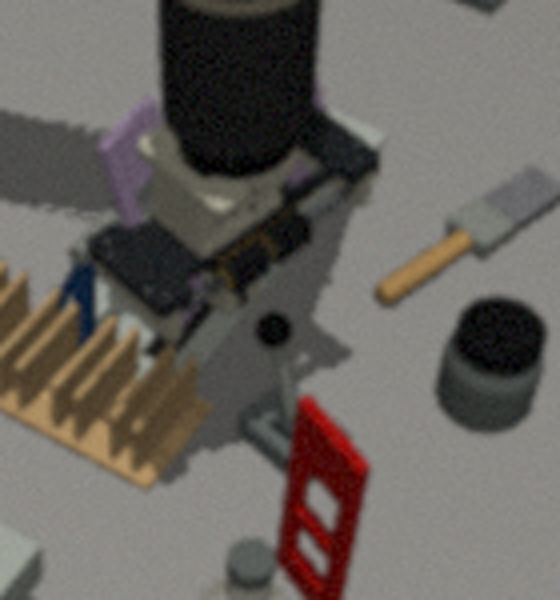

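View pics/d71.png

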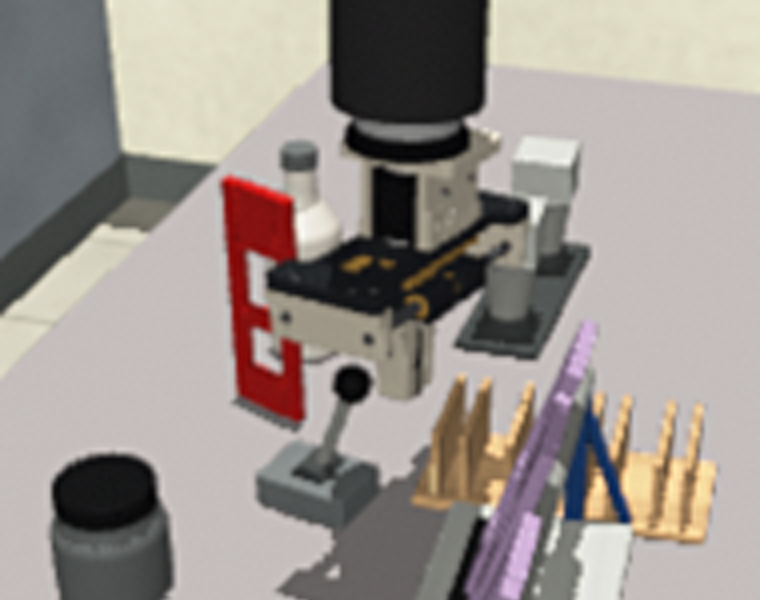

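The closed fingers (side crop ≈ (410,375)) are just on the off side of the ball at (352,383), with nothing else near the path. Lower slightly, then push.

Call:
move_arm(increments=[[[0,0,-5],0],[[0,0,-5],0],[[0,0,0],0],[[9,-2,0],0],[[9,-2,0],0],[[9,-2,0],0],[[9,-2,0],0],[[0,0,0],0]])

```text
clock: 77.8
tool_pos: [0.6698, 0.0643, 0.094]
orientation: [175.1, -1.4, 166.5]
force: [0.2, 0.2, -0.8]
opening: 0.0002
```

Run:
```python
from h import *
import cv2
d=snap("side")["color"][120:290,190:380]
for n,i in(("d",d),): cv2.imwrite(f"pics/{n}72.png",cv2.cvtColor(cv2.resize(i,None,fx=4,fy=4,interpolation=2)[:600,:800],cv2.COLOR_RGB2BGR))
```

```text
(no output)
```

View pics/d72.png

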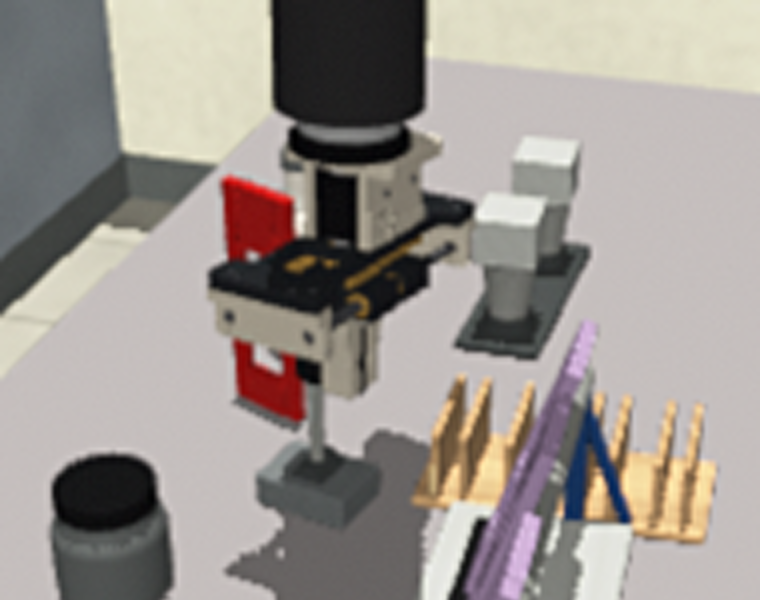

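The lever now stands about upright (ball at (308,368)), with the fingers right behind it. Continue.

Call:
move_arm(increments=[[[8,-2,0],0],[[8,-2,0],0],[[8,-2,0],0],[[8,-2,0],0],[[3,-1,0],0],[[0,0,0],0],[[0,0,0],0],[[0,0,0],0]])

```text
clock: 78.65
tool_pos: [0.7068, 0.0545, 0.0931]
orientation: [175.1, -1.5, 166.5]
force: [-0.2, -0.4, -0.4]
opening: 0.0004
```

Run:
```python
from h import *
import cv2
d=snap("side")["color"][120:290,190:380]
for n,i in(("d",d),): cv2.imwrite(f"pics/{n}73.png",cv2.cvtColor(cv2.resize(i,None,fx=4,fy=4,interpolation=2)[:600,:800],cv2.COLOR_RGB2BGR))
```

```text
(no output)
```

View pics/d73.png

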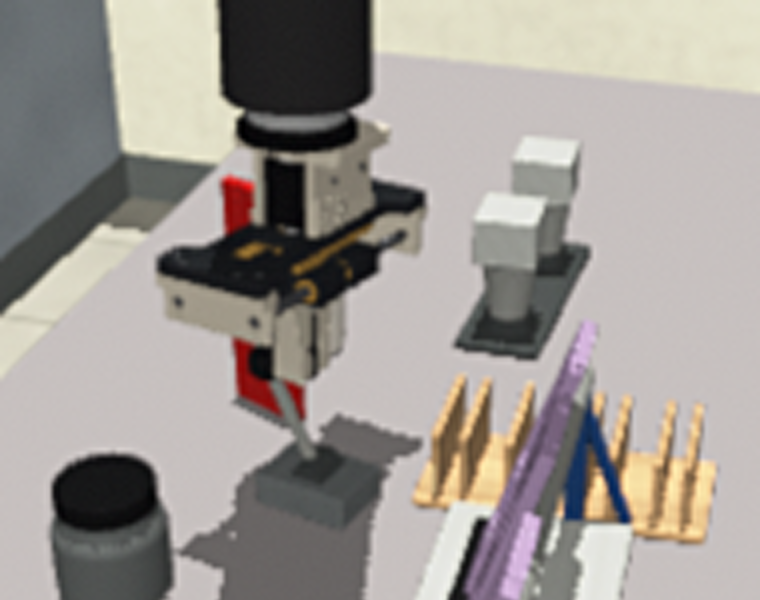

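The ball is now at (262,362), leaning to the on side. There is no stop force yet, so go on gently until the stop is felt.

Call:
move_arm(increments=[[[3,-1,0],0],[[3,-1,0],0],[[3,-1,0],0],[[0,0,0],0],[[0,0,0],0],[[0,0,0],0],[[0,0,0],0],[[0,0,0],0]])

```text
clock: 79.5
tool_pos: [0.7115, 0.0527, 0.0931]
orientation: [175.2, -2.0, 166.6]
force: [-1.7, 1.6, 0.4]
opening: 0.0003
```

Call:
move_arm(increments=[[[4,-1,0],0],[[4,-1,0],0],[[4,-1,0],0],[[4,-1,0],0],[[0,0,0],0],[[0,0,0],0],[[0,0,0],0],[[0,0,0],0]])

```text
clock: 80.3
tool_pos: [0.7114, 0.0527, 0.0933]
orientation: [175.4, -3.7, 166.8]
force: [-3.4, 0.3, 1.5]
opening: 0.0007
```

On the stop. Back off and up.

Call:
move_arm(increments=[[[-8,2,0],0],[[-10,2,0],0],[[-10,2,0],0],[[-10,2,0],0],[[-10,2,10],0],[[-5,0,25],0],[[0,0,30],0],[[0,0,30],0]])

```text
clock: 81.1
tool_pos: [0.6502, 0.0629, 0.1883]
orientation: [175.6, -4.0, 166.7]
force: [0.5, -0.8, 0.1]
opening: 0.0004
```

Call:
move_arm(increments=[[[0,0,35],0],[[0,0,35],0],[[0,-20,30],0],[[0,-30,0],0],[[0,-30,0],0],[[0,-30,0],0],[[0,0,0],0],[[0,0,0],0]])

```text
clock: 81.9
tool_pos: [0.6464, -0.0489, 0.3092]
orientation: [175.2, -2.8, 167.0]
force: [0.3, -0.3, 0.7]
opening: 0.0006
```

Run:
```python
from h import *
import cv2
s=snap("scene")["color"][120:270,260:440]; d=snap("side")["color"][140:290,190:380]
for n,i in(("s",s),("d",d)): cv2.imwrite(f"pics/{n}74.png",cv2.cvtColor(cv2.resize(i,None,fx=4,fy=4,interpolation=2)[:600,:800],cv2.COLOR_RGB2BGR))
```

View pics/s74.png

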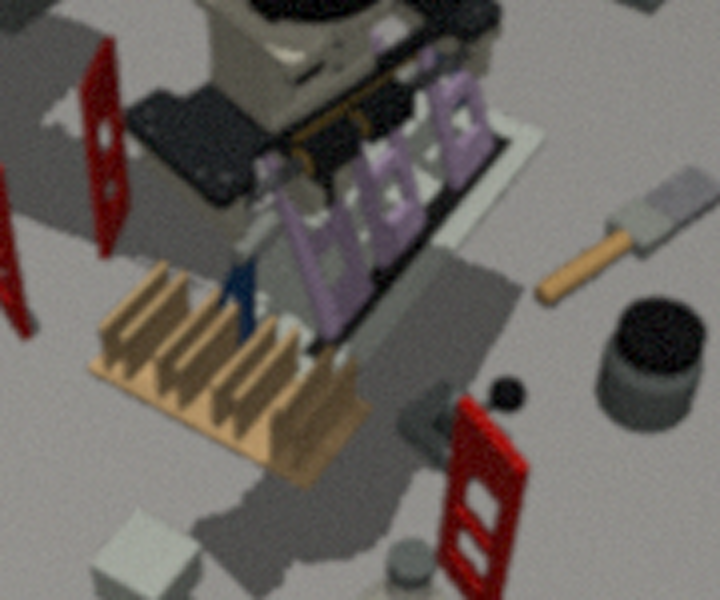

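View pics/d74.png

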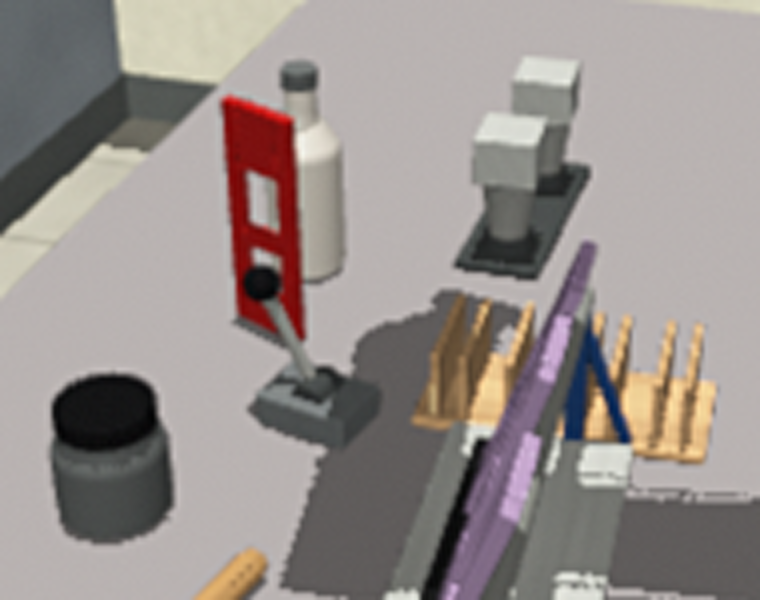

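The lever leans to the on side (side-view ball at (262,282), scene-view at (507,393)), the panels still lean at (325,260), (395,205) and (465,130), and the plugs are upright. Next I triangulate the ball and move the arm aside for a last full view.

Call:
move_arm(increments=[[[-5,-30,0],0],[[-5,-30,0],0],[[-5,-30,0],0],[[-5,-30,0],0],[[0,-30,0],0],[[0,-20,0],0],[[0,0,0],0],[[0,0,0],0]])

```text
clock: 82.8
tool_pos: [0.6258, -0.2146, 0.3088]
orientation: [175.1, -2.9, 167.7]
force: [0.2, 0.5, -0.4]
opening: 0.0005
```

Run:
```python
from h import *
import cv2
print(tri((386.75,218.25),(255.5,210.5)))
s=snap("scene")["color"][110:330,240:440]; d=snap("side")["color"]
cv2.imwrite("pics/s75.png",cv2.cvtColor(cv2.resize(s,None,fx=2.7,fy=2.7,interpolation=2)[:600],cv2.COLOR_RGB2BGR))
cv2.imwrite("pics/d75.png",cv2.cvtColor(d,cv2.COLOR_RGB2BGR))
```

```text
(array([0.73571076, 0.05211197, 0.09760211]), [array([-0.5, -0.1]), array([-0.5,  0. ])])
```

View pics/s75.png

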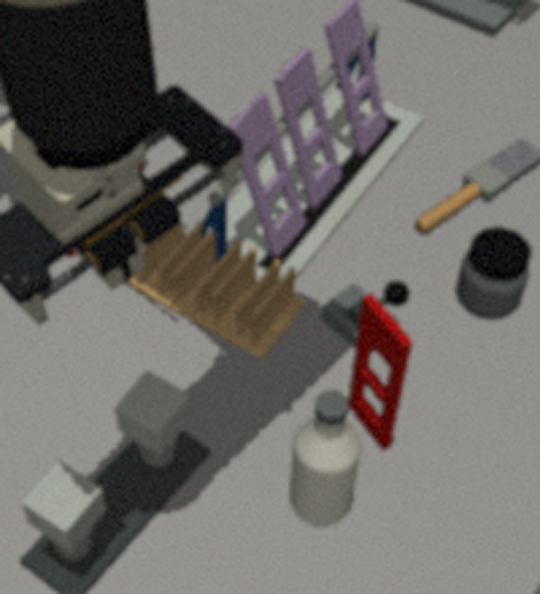

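View pics/d75.png

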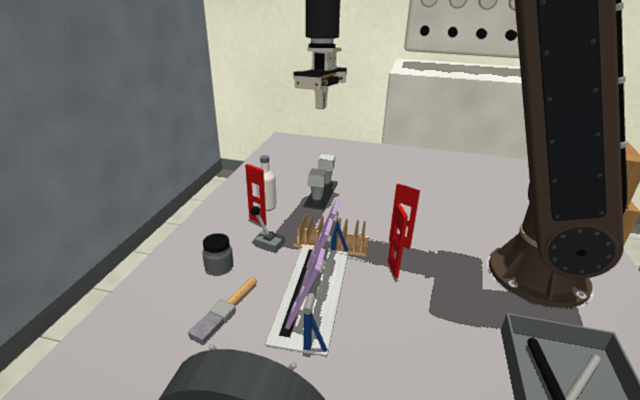

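All three panels lean on the rack ((270,175), (310,130), (357,80)), the plugs stand in their sockets, and the ball at z = 0.098 means about 27° past vertical, i.e. at the on stop. The gripper is clear of everything, so I hand in.

```bash
python3 -c "
from plant import ctrl
print(ctrl.close_job())"
```

```text
the job is handed in; nothing more can be done
None
```

The job is handed in, at about 83 s of the 210 s allowed. All three lilac panels lean side by side on the rack, both plugs stand in the sockets, and the fan lever was pushed to its stop only after that. The red look-alikes, bottle, brush and jar were not touched.

- **Panels:** earlier image fits put the lower edges 22–31 mm along the rack's x (16–44 allowed), tilted 16–19° (13.5–26.6 allowed), with yaw and roll under 2°. The middle panel has the least room, about 6 mm at its lower edge. After the lever push all three looked unmoved, but I did not refit them.
- **Plugs:** both views show them upright, with the head tops within 1–2 mm of fully seated. That is about as fine as the cameras can tell.
- **Lever:** the tool felt the stop, and the ball afterwards triangulated at (0.736, 0.052, 0.098) m, about 27° past vertical. That is about 1.0 rad, against the 0.85 needed.
- **Disagreement:** the side camera disagreed with the scene camera by about 4 mm in places. I took the scene camera for the panel fits and used both for the plugs and lever.

The gripper ended 0.31 m above the table, touching nothing.

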